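# Sort full from used-up vial cartons and restock the lane under the riser

## Robot

A 6-joint arm with a two-finger parallel gripper is mounted at the origin on the work surface. World frame = base frame: x ahead of the robot, y to its left, z up, the work surface at z = 0. Lengths are in m, angles in rad, forces in N, time in s.
With the tool pointing down it reaches from about 0.25 to 0.775 m from the base axis. Payload 4 kg.
Tool frame: the origin (TCP) lies on the centre line of the jaws, within the pads' length; the fingertips stand 11 mm ahead of it and the grasp point (between the pads) lies 8 mm behind it (bot.nose_length is the distance from the TCP to the fingertips, in m); z points along the fingers, y is the direction in which the jaws open and shut (so a half turn about z gives the same grasp; the last joint's range is limited). The gripper opens to 94 mm and grips with 3 to 60 N. Pads are 16 mm wide; open, the fingers measure 119 mm over their backs; the gripper's body (75 mm by 177 mm) begins 78 mm behind the grasp point.
Start: joints at [-1.266, 0.087, 1.371, -0, 1.684, -0.103], TCP at [0.218, -0.505, 0.217] pointing down, gripper open.
Joint ranges: [-3.1, 3.1], [-0.76, 2.03], [0.27, 2.55], [-1.08, 4.22], [0.17, 2.65], [-2.57, 2.57]. Speed limits (rad/s): [2.79, 2.79, 3.14, 3.14, 3.14, 3.14].

## Interface

Orientations are given as [roll, pitch, yaw] about the fixed x, y, z axes, in that order (R = Rz(yaw) Ry(pitch) Rx(roll)).
In Python, from plant import bot gives the robot as it stands.
- The arm moves only by the tool servo_tool, never from a script. Its argument "increments" is a list of rows, each an object of numbers: "grip": the closure, from -1 (fully open) to 1 (shut); "tx", "ty", "tz": the shift along the tool's x, y, z in cm; "twist": the turn about the tool's z in degrees. In form: [{"grip": .., "tx": .., "ty": .., "tz": .., "twist": ..}, ...]. A call has exactly 5 rows; each row shifts and turns the commanded pose from where the row before left it, along the tool's axes as they then stand; what a row does not reach is not made up. A row lasts 1/8 s, in which the tool goes at most 62.5 mm and 10.7 degrees, less where a joint would pass 70% of its speed; a pose out of reach is approached as far as the arm can. A call is refused whole if a number of a shift passes 6.25 or a number of a turn 10.7, either way. A call with a gripper value outside its range is refused whole. The fingers move at their own pace and stop on an object; "newtons" is the grip in N (left out, the last holds). Time passes only in rows, so rows that do not move let the fingers close, or fill a call up. It gives the time, the measured TCP pose, the force and the opening at its end, in the units of the state.
- bot.get_obs(): the state, without advancing time (a new reading comes with each control period).
- bot.snapshot(name): name is "scene" or "top"; returns a dict with "img" (420x560x3 uint8, red, green, blue), "fx", "fy", "cx", "cy" (pixels), "R" (3x3) and "t" (3): a world point X has camera coordinates R X + t. Camera axes: x right, y down, z forward; pixel columns grow to the right and rows downward; lengths in m; the calibration is good to about 2 mm. A picture is of the moment at which its call begins. There is no depth.
- bot.close_job(): hands the job in, once; it reports no verdict.
The state is a dict: "clock": time; "joint_positions": joint angles; "dq": joint speeds; "joint_torque": joint torques, N m; "tool_pos": TCP position; "ee_rot": TCP orientation; "contact_force": force on the tool from outside, world axes, zero at the start; "wrist_torque": the same for the moment, N m; "opening": opening from 0.0 (shut) to 1.0 (fully open).
Only numpy, scipy, OpenCV 4.12 (cv2) and the standard library are available. Lean on these libraries where they do the work, as an engineer would, in place of code of your own. Each camera call takes 0.05 s, during which the arm holds its last target. There are 200 camera calls.

## Task

The vial cartons lying about on the sampling desk look alike, but some are full and some are used up: feel which by their weight. Put every empty one in the grey tote, and load every full one crosswise into the carton lane, then slide the follower in so that the full cartons stand under the riser in one tight row, no gaps, firm against the backstop with the follower touching the last one, without crushing them. Leave the other things on the desk where they are.

Things in the scene. Friction and masses are not known exactly. Their poses are not given: they have to be found in the camera images.
- carton1: closed vial carton, white with a teal band, all alike: 48 x 84 x 48 mm, long along its own y, square in section so it may lie on any long side; origin at its centre (24 mm above the desk when lying). Some are absent (None). A full one weighs about 200 to 280 g, a used-up one about 24 to 32 g; looks do not tell which
- carton2: closed vial carton, white with a teal band, all alike: 48 x 84 x 48 mm, long along its own y, square in section so it may lie on any long side; origin at its centre (24 mm above the desk when lying). Some are absent (None). A full one weighs about 200 to 280 g, a used-up one about 24 to 32 g; looks do not tell which
- carton3: closed vial carton, white with a teal band, all alike: 48 x 84 x 48 mm, long along its own y, square in section so it may lie on any long side; origin at its centre (24 mm above the desk when lying). Some are absent (None). A full one weighs about 200 to 280 g, a used-up one about 24 to 32 g; looks do not tell which
- carton4: closed vial carton, white with a teal band, all alike: 48 x 84 x 48 mm, long along its own y, square in section so it may lie on any long side; origin at its centre (24 mm above the desk when lying). Some are absent (None). A full one weighs about 200 to 280 g, a used-up one about 24 to 32 g; looks do not tell which
- carton5: closed vial carton, white with a teal band, all alike: 48 x 84 x 48 mm, long along its own y, square in section so it may lie on any long side; origin at its centre (24 mm above the desk when lying). Some are absent (None). A full one weighs about 200 to 280 g, a used-up one about 24 to 32 g; looks do not tell which
- carton6: closed vial carton, white with a teal band, all alike: 48 x 84 x 48 mm, long along its own y, square in section so it may lie on any long side; origin at its centre (24 mm above the desk when lying). Some are absent (None). A full one weighs about 200 to 280 g, a used-up one about 24 to 32 g; looks do not tell which
- carton7: closed vial carton, white with a teal band, all alike: 48 x 84 x 48 mm, long along its own y, square in section so it may lie on any long side; origin at its centre (24 mm above the desk when lying). Some are absent (None). A full one weighs about 200 to 280 g, a used-up one about 24 to 32 g; looks do not tell which
- stock_rack: fixed white desk riser with an aluminium carton lane running out from under it. Origin: on the desk, on the lane's centre line, at the backstop's face; +y runs along the lane from the backstop to the open end, x across, z up. The riser board (underside 72, top 88 mm above the desk) covers the lane up to y = 0.155, beyond that it is open above. Glove boxes stand on the riser, back from that edge
- lane_floor: grey floor strip of the lane, fixed, top 6 mm above the desk; origin and axes as the rack. The lane is 96 mm wide between low rails (top 20 mm above the desk, outsides 53 mm from the centre line, out to y = 0.385); its track is 575 mm long. Cartons lie in it with their 84 mm across, 48 mm along, and slide with ordinary friction. A thin riser leg stands beside it at x = -0.06, y = 0.145
- backstop: fixed plate that closes the deep end of the lane under the riser, top 50 mm above the desk; origin and axes as the rack (face at y = 0)
- follower (a joint): sliding follower of the lane: white paddle 84 mm wide, top 50 mm above the desk, with a thin runner behind it and a black handle. Value: distance (m) from the backstop to the paddle's front face, 0 to 0.38 (drawn right back, end stop). It drags with about 2 N and stays where it is left; cartons lie between it and the backstop; it starts part way in
- follower_grip (a point): grip point of the follower's black upright handle, 46 mm above the desk, 185 mm behind the paddle's front face; the handle is 14 mm thick along the lane, 36 mm wide across it, its top 66 mm above the desk
- tote: fixed open grey tote for used cartons, 230 x 135 mm, walls 70 mm high and 5 mm thick, origin at the centre of its underside, long side along its x; room for three cartons side by side lying across it, and a carton may also lie on another
- pump_bottle: white pump bottle 60 mm across, 158 mm high, standing beside the cartons; bystander, origin under its centre
- tape_roll: roll of yellow packing tape lying flat, 76 mm across, 45 mm high; bystander, origin under its centre
- timer: white desk timer 62 x 62 x 16 mm; bystander, origin under its centre
- spray_bottle: white spray bottle 76 mm across, 188 mm high; bystander, origin under its centre
Things that resemble listed ones, but are neither listed nor needed, are in the scene too. Leave any pink look-alike of the carton7 alone.

How it is judged:
By the outcome, as a careful person would: the job done as asked, in the order asked, and still so for the second after the job is handed in, with the robot touching nothing.
Of carton1, carton2, carton3, carton4, carton5, carton6, carton7 only 5 to 7 are there at a start; the rules pass over those that are not, and their reading is None.
At some moment in a run one of carton1, carton2, carton3, carton4, carton5, carton6, carton7 may be knocked a few centimetres aside while the robot is not near it.
Once in a run the grip may slacken for a moment while it holds something.
It also fails if it takes over 210 s, if anything falls off the work surface, if the arm or the gripper's body presses on something with over 40 N, if the wrist force passes 120 N, or if a joint passes its speed limit or range.

## Working session

There is one attempt and no reset: what is moved stays moved. The work goes in short steps, Python scripts to look and compute and a tool call to move; the robot and the scene stay as the last step left them, time stands still between calls to the robot, and variables do not carry over. Pictures are saved under pics/ and viewed, about 12 in all and at most 16, crops included, and the job is handed in when it is done.

Besides the shell and the picture viewer there is one more tool, called after "Emit:" by a JSON object that holds its "fn" and its "kwargs". servo_tool: Moves the arm, as the interface text tells. Its arguments: {"type":"object","properties":{"increments":{"type":"array"},"newtons":{"type":"number"}},"required":["increments"]}

```bash
mkdir -p pics; ls; python3 - <<'E'
from plant import bot
import cv2
o=bot.get_obs();print(o)
for n in("scene","top"):
    s=bot.snapshot(n);cv2.imwrite(f"pics/{n}0.png",s["img"][:,:,::-1]);print(n,s["fx"],s["fy"],s["cx"],s["cy"],s["R"],s["t"])
E
```

```text
pics
{'clock': 0.0, 'joint_positions': array([-1.26609808e+00,  8.79714380e-02,  1.37225263e+00, -3.64837819e-05,
        1.68357750e+00, -1.03081586e-01]), 'dq': array([-0.00020182,  0.00150884, -0.00077411, -0.00021951, -0.00064256,
        0.00163844]), 'joint_torque': array([ 4.47097264e-04, -3.40178490e+01, -3.02432585e+01,  7.18663540e-02,
        3.29918484e-02, -1.96883484e-04]), 'tool_pos': array([ 0.21795136, -0.50440535,  0.21529599]), 'ee_rot': array([-3.13939174e+00, -1.91225666e-04,  4.07775555e-01]), 'contact_force': array([-0.36147015,  0.04499356,  0.31999549]), 'wrist_torque': array([-0.03655763, -0.01511743, -0.03840217]), 'opening': 0.9979183031240011}
scene 530.2532202568259 530.2532202568259 271.68682802689295 206.38730730627896 [[-0.53464618  0.84499738 -0.01152791]
 [ 0.6055371   0.37354842 -0.70269936]
 [-0.58947289 -0.38267611 -0.7113935 ]] [ 0.18769067 -0.25383562  1.86542638]
top 424.5363453989339 424.5363453989339 270.53732026160276 205.73574021396854 [[ 0.0207671  -0.99956893 -0.02075296]
 [-0.99077491 -0.01779515 -0.13434436]
 [ 0.13391714  0.02335146 -0.99071737]] [0.07613907 0.46355314 1.01553795]
```

View pics/scene0.png

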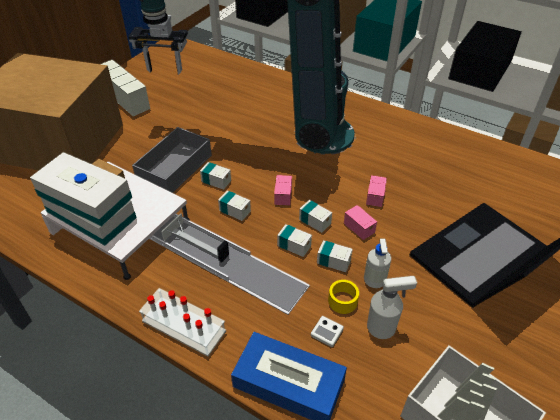

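View pics/top0.png

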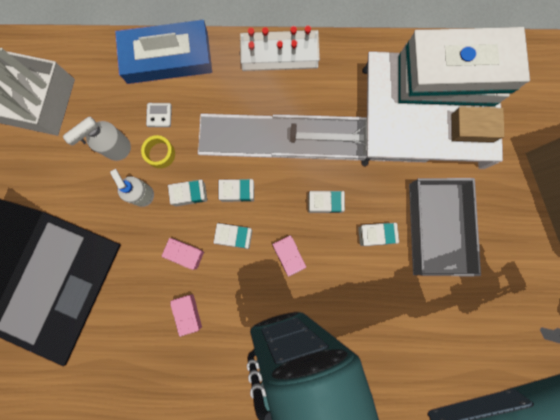

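The top view shows five white/teal cartons at about (186,192), (236,189), (326,202), (233,236) and (380,234). The pink ones are decoys. The lane runs from column 199 to 367, with the follower handle at about (294,133), and the tote is at (446,227).

```bash
cat > h.py <<'E'
from plant import bot
import numpy as np, cv2, json
def ray(s,u,v,z):
    d=s["R"].T@np.array([(u-s["cx"])/s["fx"],(v-s["cy"])/s["fy"],1.]); c=-s["R"].T@s["t"]
    return (c+d*(z-c[2])/d[2])
def proj(s,X):
    p=s["R"]@np.asarray(X,float)+s["t"]; return np.array([s["fx"]*p[0]/p[2]+s["cx"],s["fy"]*p[1]/p[2]+s["cy"]])
def cartons(name,roi,z=0.024,img=None):
    s=bot.snapshot(name); hsv=cv2.cvtColor(s["img"],cv2.COLOR_RGB2HSV); H,S,V=cv2.split(hsv)
    m=(((S<75)&(V>95))|((H>75)&(H<105)&(S>75)&(V>45))).astype(np.uint8)
    k=np.zeros_like(m);x0,y0,x1,y1=roi;k[y0:y1,x0:x1]=1;m*=k
    m=cv2.morphologyEx(m,cv2.MORPH_OPEN,np.ones((3,3)))
    out=[]
    for c in cv2.findContours(m,cv2.RETR_EXTERNAL,cv2.CHAIN_APPROX_NONE)[0]:
        a=cv2.contourArea(c)
        if a<250 or a>2500: continue
        M=cv2.moments(cv2.convexHull(c));u,v=M["m10"]/M["m00"],M["m01"]/M["m00"]
        P=np.array([ray(s,*q[0],0.04)[:2] for q in c]).astype(np.float32)
        r=cv2.minAreaRect(P*1000);b=cv2.boxPoints(r);e=[b[1]-b[0],b[2]-b[1]];l=max(e,key=np.linalg.norm)
        yaw=np.degrees(np.arctan2(l[1],l[0]))%180
        X=ray(s,u,v,z);print(name,"px",round(u),round(v),"xy",X[:2].round(4),"long axis",round(yaw,1),"size",np.round(r[1]),"area",a)
        out.append((X[0],X[1],yaw))
    return s,out
def state():
    o=bot.get_obs();print("t",round(o["clock"],2),"pos",o["tool_pos"].round(4),"yaw",round(float(np.degrees(o["ee_rot"][2])),2),"F",o["contact_force"].round(2),"open",round(o["opening"],3));return o
def plan(x,y,z,yaw,n=5,o=None,p=None):
    """rows from measured (or given p=(x,y,z,yaw)) pose to target, n rows"""
    if p is None:
        o=bot.get_obs();p=(*o["tool_pos"],np.degrees(o["ee_rot"][2]))
    d=(np.array([x,y,z])-p[:3])*100/n; dy=(yaw-p[3]+90)%180-90 if True else 0
    rows=[]
    for i in range(n):
        a=np.radians(p[3]+dy*i/n)
        rows.append(dict(tx=round(d[0]*np.cos(a)+d[1]*np.sin(a),2),ty=round(d[0]*np.sin(a)-d[1]*np.cos(a),2),tz=round(-d[2],2),twist=round(-dy/n,1)))
    print("->",(x,y,z,yaw),"dyaw",round(dy,1))
    for r in rows: print(json.dumps(r))
E
python3 - <<'E'
from h import *
s,_=cartons("top",(150,168,412,260))
cartons("scene",(190,155,365,275))
for n,u,v,z in [("rail end +x",200,113,.02),("rail end -x",198,157,.02),("rail +x far",366,118,.02),("rail -x far",366,161,.02),("riser c1",368,53,.088),("riser c2",367,162,.088),("riser c3",501,165,.088),("handle",294,133,.066),("tote a",412,180,.07),("tote b",475,180,.07),("tote c",478,275,.07),("tote d",416,274,.07)]:
    print(n,ray(s,u,v,z).round(4))
c=s["img"][30:290,140:520,::-1]; cv2.imwrite("pics/crop1.png",cv2.resize(c,None,fx=2.1,fy=2.1,interpolation=cv2.INTER_CUBIC))
E
```

```text
top px 379 234 xy [ 0.3984 -0.1818] long axis 95.2 size [52. 93.] area 747.5
top px 233 235 xy [0.3875 0.1776] long axis 82.2 size [89. 52.] area 722.5
top px 326 201 xy [ 0.4763 -0.0524] long axis 91.0 size [52. 88.] area 731.0
top px 187 192 xy [0.4931 0.2963] long axis 100.1 size [57. 92.] area 761.0
top px 235 190 xy [0.5018 0.1739] long axis 91.5 size [55. 87.] area 739.0
scene px 231 261 xy [0.6537 0.0624] long axis 119.8 size [ 93. 261.] area 1255.0
scene px 335 251 xy [0.4734 0.2839] long axis 100.7 size [51. 86.] area 402.0
scene px 204 241 xy [ 0.6348 -0.0451] long axis 89.1 size [125.  46.] area 398.5
scene px 295 235 xy [0.4821 0.1601] long axis 92.6 size [50. 87.] area 364.0
scene px 316 211 xy [0.3662 0.1646] long axis 83.3 size [89. 51.] area 320.5
scene px 234 200 xy [ 0.4571 -0.0682] long axis 91.6 size [52. 88.] area 302.0
scene px 215 170 xy [ 0.377  -0.1984] long axis 96.2 size [52. 89.] area 259.0
rail end +x [0.7019 0.2725 0.02  ]
rail end -x [0.5855 0.2726 0.02  ]
rail +x far [ 0.6943 -0.1539  0.02  ]
rail -x far [ 0.5817 -0.1529  0.02  ]
riser c1 [ 0.835  -0.1464  0.088 ]
riser c2 [ 0.5625 -0.1414  0.088 ]
riser c3 [ 0.5602 -0.4532  0.088 ]
handle [0.6376 0.0308 0.066 ]
tote a [ 0.5247 -0.2513  0.07  ]
tote b [ 0.5272 -0.3997  0.07  ]
tote c [ 0.3045 -0.3969  0.07  ]
tote d [ 0.3038 -0.2552  0.07  ]
```

View pics/crop1.png

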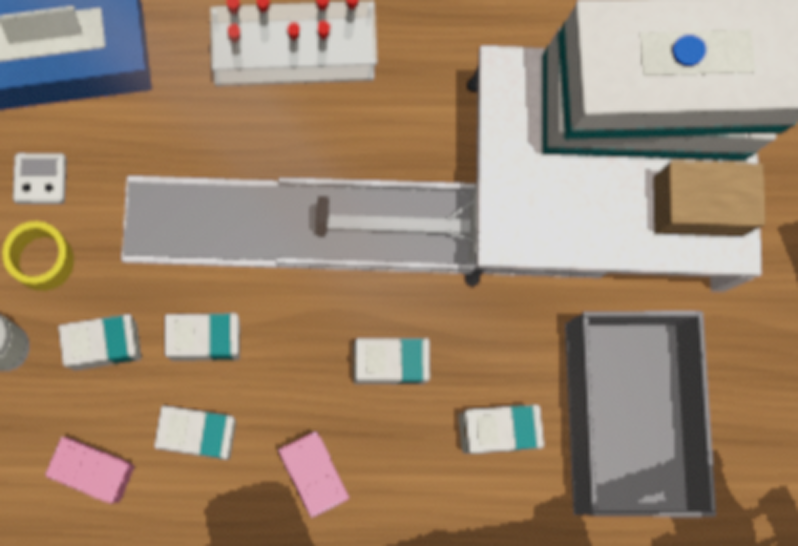

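Both views agree to about 3 mm on the five cartons (scene centroids taken at the top face height). The lane runs along world +y at x≈0.64, with the backstop near y≈-0.30. I'll start by drawing the follower back, gripping its handle across the lane so the grip also shows where the lane's centre line is.

```bash
python3 - <<'E'
from h import *
s=bot.snapshot("top");c=s["img"][100:175,270:320]
g=cv2.cvtColor(c,cv2.COLOR_RGB2GRAY); m=(g<75).astype(np.uint8)
for k in cv2.findContours(m,0,2)[0]:
    if cv2.contourArea(k)>15: r=cv2.boundingRect(k);print(r[0]+270,r[1]+100,r[2:],ray(s,r[0]+270+r[2]/2-.5,r[1]+100+r[3]/2-.5,.06))
for col in (215,250,285,330): print(col,cv2.cvtColor(s["img"],cv2.COLOR_RGB2GRAY)[108:166,col].tolist())
for v in(112,114,116,155,157,159):print(v,[ray(s,u,v,.02)[0].round(4) for u in (215,330)])
plan(.64,.03,.215,90,n=15)
E
```

```text
215 [120, 120, 119, 120, 123, 140, 179, 201, 191, 165, 149, 147, 147, 147, 147, 147, 147, 147, 147, 147, 147, 147, 147, 147, 147, 147, 147, 147, 147, 148, 148, 149, 149, 148, 149, 148, 148, 148, 148, 148, 148, 148, 149, 157, 183, 202, 193, 161, 133, 127, 125, 128, 129, 129, 126, 122, 120, 118]
250 [124, 125, 124, 123, 123, 123, 134, 167, 196, 193, 169, 152, 147, 149, 149, 148, 149, 149, 149, 149, 149, 149, 150, 149, 149, 150, 149, 149, 149, 149, 149, 149, 150, 150, 151, 150, 150, 151, 151, 150, 151, 150, 150, 151, 151, 166, 197, 197, 164, 136, 130, 127, 128, 130, 130, 128, 124, 122]
285 [126, 125, 122, 122, 124, 126, 148, 184, 185, 155, 133, 140, 147, 147, 148, 148, 149, 148, 148, 148, 148, 148, 149, 149, 149, 149, 149, 149, 149, 149, 150, 149, 149, 150, 150, 150, 150, 151, 150, 150, 151, 150, 150, 152, 160, 183, 196, 171, 153, 138, 130, 128, 126, 125, 126, 127, 126, 125]
330 [114, 114, 116, 120, 122, 120, 120, 131, 167, 191, 164, 127, 133, 145, 150, 151, 150, 150, 150, 151, 151, 150, 152, 151, 157, 175, 191, 197, 197, 196, 189, 165, 136, 140, 149, 152, 153, 153, 153, 153, 152, 153, 
[... 471 characters left out ...]
.01, "twist": -4.4}
{"tx": 4.28, "ty": -1.51, "tz": 0.01, "twist": -4.4}
{"tx": 4.39, "ty": -1.18, "tz": 0.01, "twist": -4.4}
{"tx": 4.46, "ty": -0.83, "tz": 0.01, "twist": -4.4}
{"tx": 4.51, "ty": -0.49, "tz": 0.01, "twist": -4.4}
{"tx": 4.54, "ty": -0.13, "tz": 0.01, "twist": -4.4}
{"tx": 4.54, "ty": 0.22, "tz": 0.01, "twist": -4.4}
{"tx": 4.51, "ty": 0.57, "tz": 0.01, "twist": -4.4}
{"tx": 4.45, "ty": 0.92, "tz": 0.01, "twist": -4.4}
{"tx": 4.36, "ty": 1.26, "tz": 0.01, "twist": -4.4}
{"tx": 4.25, "ty": 1.59, "tz": 0.01, "twist": -4.4}
{"tx": 4.12, "ty": 1.92, "tz": 0.01, "twist": -4.4}
{"tx": 3.96, "ty": 2.23, "tz": 0.01, "twist": -4.4}
{"tx": 3.77, "ty": 2.53, "tz": 0.01, "twist": -4.4}
```

Emit:
{"fn": "servo_tool", "kwargs": {"increments": [{"tx": 4.0, "ty": -2.2, "tz": 0, "twist": -4.4, "grip": -1}, {"tx": 4.2, "ty": -1.8, "tz": 0, "twist": -4.4, "grip": -1}, {"tx": 4.3, "ty": -1.5, "tz": 0, "twist": -4.4, "grip": -1}, {"tx": 4.4, "ty": -1.2, "tz": 0, "twist": -4.4, "grip": -1}, {"tx": 4.5, "ty": -0.8, "tz": 0, "twist": -4.4, "grip": -1}], "newtons": 10}}

```text
clock: 0.88
tool_pos: [0.3609, -0.3251, 0.2165]
ee_rot: [3.141, 0.0, 0.794]
contact_force: [0.6, 0.0, 0.0]
opening: 1.002
```

Emit:
{"fn": "servo_tool", "kwargs": {"increments": [{"tx": 4.5, "ty": -0.5, "tz": 0, "twist": -4.4, "grip": -1}, {"tx": 4.5, "ty": -0.1, "tz": 0, "twist": -4.4, "grip": -1}, {"tx": 4.5, "ty": 0.2, "tz": 0, "twist": -4.4, "grip": -1}, {"tx": 4.5, "ty": 0.6, "tz": 0, "twist": -4.4, "grip": -1}, {"tx": 4.5, "ty": 0.9, "tz": 0, "twist": -4.4, "grip": -1}]}}

```text
clock: 1.5
tool_pos: [0.5024, -0.148, 0.2164]
ee_rot: [3.141, 0.0, 1.178]
contact_force: [-0.2, 0.0, -0.0]
opening: 1.004
```

Emit:
{"fn": "servo_tool", "kwargs": {"increments": [{"tx": 4.4, "ty": 1.3, "tz": 0, "twist": -4.4, "grip": -1}, {"tx": 4.3, "ty": 1.6, "tz": 0, "twist": -4.4, "grip": -1}, {"tx": 4.1, "ty": 1.9, "tz": 0, "twist": -4.4, "grip": -1}, {"tx": 4.0, "ty": 2.2, "tz": 0, "twist": -4.4, "grip": -1}, {"tx": 3.8, "ty": 2.5, "tz": 0, "twist": -4.4, "grip": -1}]}}

```text
clock: 2.12
tool_pos: [0.6447, 0.0302, 0.2162]
ee_rot: [-3.141, 0.0, 1.562]
contact_force: [-0.6, -0.3, 0.6]
opening: 0.999
```

Emit:
{"fn": "servo_tool", "kwargs": {"increments": [{"tx": 0, "ty": 0, "tz": 0, "twist": 0, "grip": -1}, {"tx": 0, "ty": 0, "tz": 0, "twist": 0, "grip": -1}, {"tx": 0, "ty": 0, "tz": 0, "twist": 0, "grip": -1}, {"tx": 0, "ty": 0, "tz": 0, "twist": 0, "grip": -1}, {"tx": 0, "ty": 0, "tz": 0, "twist": 0, "grip": -1}]}}

```text
clock: 2.75
tool_pos: [0.6437, 0.0282, 0.2169]
ee_rot: [3.141, 0.0, 1.559]
contact_force: [0.2, -0.2, 0.5]
opening: 1.005
```

Emit:
{"fn": "servo_tool", "kwargs": {"increments": [{"tx": 0.1, "ty": 0, "tz": 4, "twist": 0, "grip": -1}, {"tx": 0.1, "ty": 0, "tz": 4, "twist": 0, "grip": -1}, {"tx": 0, "ty": 0, "tz": 4, "twist": 0, "grip": -1}, {"tx": 0, "ty": 0, "tz": 3.5, "twist": 0, "grip": -1}, {"tx": 0, "ty": 0, "tz": 2.3, "twist": 0, "grip": -1}]}}

```text
clock: 3.38
tool_pos: [0.6428, 0.0307, 0.0362]
ee_rot: [-3.139, 0.0, 1.559]
contact_force: [-0.6, -0.2, -0.4]
opening: 1.0
```

Emit:
{"fn": "servo_tool", "kwargs": {"increments": [{"tx": 0, "ty": 0, "tz": 0, "twist": 0, "grip": 1}, {"tx": 0, "ty": 0, "tz": 0, "twist": 0, "grip": 1}, {"tx": 0, "ty": 0, "tz": 0, "twist": 0, "grip": 1}, {"tx": 0, "ty": 0, "tz": 0, "twist": 0, "grip": 1}, {"tx": 0, "ty": 0, "tz": 0, "twist": 0, "grip": 1}], "newtons": 15}}

```text
clock: 4.0
tool_pos: [0.6443, 0.0309, 0.0392]
ee_rot: [3.14, 0.0, 1.56]
contact_force: [-0.4, 0.6, -0.1]
opening: 0.507
```

```bash
python3 -c "
from h import *
state()"
```

```text
t 4.0 pos [0.6443 0.0309 0.0392] yaw 89.37 F [-0.42  0.57 -0.15] open 0.507
```

Emit:
{"fn": "servo_tool", "kwargs": {"increments": [{"tx": 0, "ty": 0, "tz": 0, "twist": 0, "grip": 1}, {"tx": 0, "ty": 0, "tz": 0, "twist": 0, "grip": 1}, {"tx": 0, "ty": 0, "tz": 0, "twist": 0, "grip": 1}, {"tx": 0, "ty": 0, "tz": 0, "twist": 0, "grip": 1}, {"tx": 0, "ty": 0, "tz": 0, "twist": 0, "grip": 1}]}}

```text
clock: 4.62
tool_pos: [0.6449, 0.0309, 0.0387]
ee_rot: [3.139, -0.0, 1.56]
contact_force: [6.1, 0.3, -1.5]
opening: 0.381
```

```bash
python3 -c "
from h import *
state()"
```

```text
t 4.62 pos [0.6449 0.0309 0.0387] yaw 89.36 F [ 6.07  0.27 -1.53] open 0.381
```

Emit:
{"fn": "servo_tool", "kwargs": {"increments": [{"tx": 0, "ty": 0.2, "tz": 0, "twist": 0, "grip": 1}, {"tx": 2, "ty": 0, "tz": 0, "twist": 0, "grip": 1}, {"tx": 4, "ty": 0, "tz": 0, "twist": 0, "grip": 1}, {"tx": 4, "ty": 0, "tz": 0, "twist": 0, "grip": 1}, {"tx": 4, "ty": 0, "tz": 0, "twist": 0, "grip": 1}]}}

```text
clock: 5.25
tool_pos: [0.6475, 0.1708, 0.0386]
ee_rot: [3.141, 0.003, 1.559]
contact_force: [3.8, -3.9, -0.6]
opening: 0.385
```

Emit:
{"fn": "servo_tool", "kwargs": {"increments": [{"tx": 4, "ty": 0, "tz": 0, "twist": 0, "grip": 1}, {"tx": 2.5, "ty": 0, "tz": 0, "twist": 0, "grip": 1}, {"tx": 1, "ty": 0, "tz": 0, "twist": 0, "grip": 1}, {"tx": 0.5, "ty": 0, "tz": 0, "twist": 0, "grip": 1}, {"tx": 0, "ty": 0, "tz": 0, "twist": 0, "grip": 1}]}}

```text
clock: 5.88
tool_pos: [0.649, 0.2515, 0.0386]
ee_rot: [3.14, -0.001, 1.56]
contact_force: [6.4, 1.1, -0.1]
opening: 0.378
```

Emit:
{"fn": "servo_tool", "kwargs": {"increments": [{"tx": 0, "ty": 0, "tz": 0, "twist": 0, "grip": -1}, {"tx": 0, "ty": 0, "tz": 0, "twist": 0, "grip": -1}, {"tx": 0, "ty": 0, "tz": 0, "twist": 0, "grip": -1}, {"tx": 0, "ty": 0, "tz": -4, "twist": 0, "grip": -1}, {"tx": 0, "ty": 0, "tz": -4, "twist": 0, "grip": -1}]}}

```text
clock: 6.5
tool_pos: [0.6475, 0.2507, 0.1183]
ee_rot: [-3.139, 0.001, 1.56]
contact_force: [1.3, 1.1, 1.9]
opening: 0.876
```

```bash
python3 -c "
from h import *
state()
cartons('top',(150,168,412,260))
s=bot.snapshot('top');cv2.imwrite('pics/t2.png',cv2.resize(s['img'][20:280,80:440,::-1],None,fx=2.2,fy=2.2))
plan(.493,.296,.12,100)
"
```

```text
t 6.5 pos [0.6475 0.2507 0.1183] yaw 89.37 F [1.29 1.12 1.87] open 0.876
top px 379 234 xy [ 0.3983 -0.1813] long axis 95.2 size [52. 93.] area 753.0
top px 326 201 xy [ 0.4763 -0.0525] long axis 91.0 size [52. 88.] area 729.5
-> (0.493, 0.296, 0.12, 100) dyaw 10.6
{"tx": 0.85, "ty": -3.17, "tz": 0.11, "twist": -2.1}
{"tx": 0.97, "ty": -3.14, "tz": 0.11, "twist": -2.1}
{"tx": 1.08, "ty": -3.1, "tz": 0.11, "twist": -2.1}
{"tx": 1.2, "ty": -3.06, "tz": 0.11, "twist": -2.1}
{"tx": 1.31, "ty": -3.01, "tz": 0.11, "twist": -2.1}
```

View pics/t2.png

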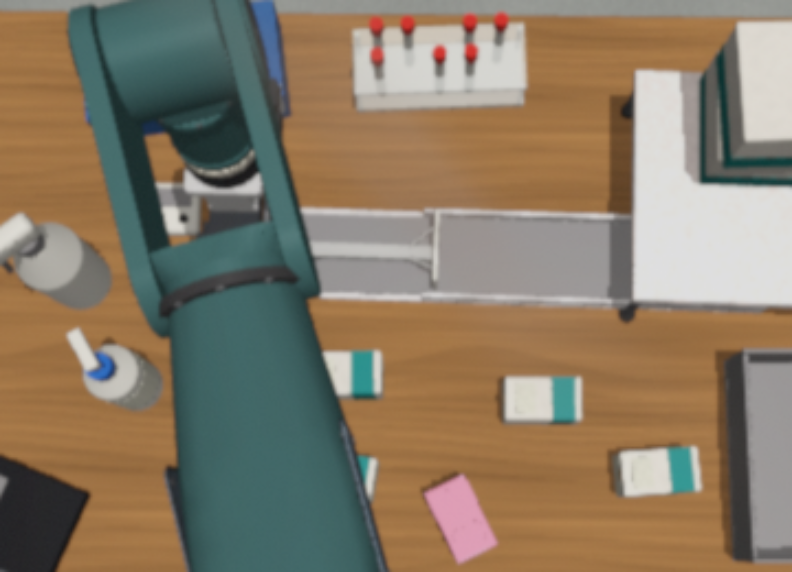

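Emit:
{"fn": "servo_tool", "kwargs": {"increments": [{"tx": 0.9, "ty": -3.2, "tz": 0, "twist": -2.1, "grip": -1}, {"tx": 1.0, "ty": -3.1, "tz": 0, "twist": -2.1, "grip": -1}, {"tx": 1.1, "ty": -3.1, "tz": 0, "twist": -2.1, "grip": -1}, {"tx": 1.2, "ty": -3.1, "tz": 0, "twist": -2.1, "grip": -1}, {"tx": 1.3, "ty": -3.0, "tz": 0, "twist": -2.1, "grip": -1}]}}

```text
clock: 7.22
tool_pos: [0.4883, 0.2961, 0.1173]
ee_rot: [-3.14, 0.0, 1.744]
contact_force: [-1.0, 0.2, -0.2]
opening: 0.998
```

Emit:
{"fn": "servo_tool", "kwargs": {"increments": [{"tx": 0, "ty": 0, "tz": 0, "twist": 0, "grip": -1}, {"tx": 0, "ty": 0, "tz": 3, "twist": 0, "grip": -1}, {"tx": 0, "ty": 0, "tz": 3, "twist": 0, "grip": -1}, {"tx": 0, "ty": 0, "tz": 3, "twist": 0, "grip": -1}, {"tx": 0, "ty": 0, "tz": 1, "twist": 0, "grip": -1}]}}

```text
clock: 7.85
tool_pos: [0.4892, 0.2949, 0.0155]
ee_rot: [-3.137, 0.002, 1.742]
contact_force: [-0.3, -0.8, -0.4]
opening: 0.998
```

Emit:
{"fn": "servo_tool", "kwargs": {"increments": [{"tx": 0, "ty": 0, "tz": 0, "twist": 0, "grip": 1}, {"tx": 0, "ty": 0, "tz": 0, "twist": 0, "grip": 1}, {"tx": 0, "ty": 0, "tz": 0, "twist": 0, "grip": 1}, {"tx": 0, "ty": 0, "tz": 0, "twist": 0, "grip": 1}, {"tx": 0, "ty": 0, "tz": 0, "twist": 0, "grip": 1}], "newtons": 12}}

```text
clock: 8.48
tool_pos: [0.4897, 0.2963, 0.0189]
ee_rot: [-3.141, -0.0, 1.743]
contact_force: [-0.5, -0.5, 6.6]
opening: 0.512
```

Emit:
{"fn": "servo_tool", "kwargs": {"increments": [{"tx": 0, "ty": 0, "tz": 0, "twist": 0, "grip": 1}, {"tx": 0, "ty": 0, "tz": 0, "twist": 0, "grip": 1}, {"tx": 0, "ty": 0, "tz": -2, "twist": 0, "grip": 1}, {"tx": 0, "ty": 0, "tz": -4, "twist": 0, "grip": 1}, {"tx": 0, "ty": 0, "tz": -4, "twist": 0, "grip": 1}]}}

```text
clock: 9.1
tool_pos: [0.4899, 0.2958, 0.1179]
ee_rot: [-3.14, 0.001, 1.743]
contact_force: [0.3, 1.1, -1.6]
opening: 0.508
```

Emit:
{"fn": "servo_tool", "kwargs": {"increments": [{"tx": 0, "ty": 0, "tz": 0, "twist": 0, "grip": 1}, {"tx": 0, "ty": 0, "tz": 0, "twist": 0, "grip": 1}, {"tx": 0, "ty": 0, "tz": 0, "twist": 0, "grip": 1}, {"tx": 0, "ty": 0, "tz": 0, "twist": 0, "grip": 1}, {"tx": 0, "ty": 0, "tz": 0, "twist": 0, "grip": 1}]}}

```text
clock: 9.72
tool_pos: [0.4898, 0.2961, 0.1175]
ee_rot: [-3.14, 0.001, 1.743]
contact_force: [-0.8, -0.4, -1.6]
opening: 0.512
```

```bash
cat >> h.py <<'E'
def weigh(n=6):
    f=[]
    for _ in range(n): bot.snapshot("top"); f.append(bot.get_obs()["contact_force"])
    print("mean F",np.mean(f,0).round(2),"sd",np.std(f,0).round(2))
E
python3 -c "
from h import *
weigh()
o=state()
plan(.645,-.095,.13,0,n=10)
"
```

```text
mean F [-0.19 -0.14 -2.12] sd [0.35 0.19 0.52]
t 10.03 pos [0.4902 0.2962 0.1185] yaw 99.86 F [-0.51 -0.17 -2.34] open 0.512
-> (0.645, -0.095, 0.13, 0) dyaw 80.1
{"tx": -4.12, "ty": 0.85, "tz": -0.11, "twist": -8.0}
{"tx": -4.2, "ty": 0.27, "tz": -0.11, "twist": -8.0}
{"tx": -4.2, "ty": -0.32, "tz": -0.11, "twist": -8.0}
{"tx": -4.11, "ty": -0.9, "tz": -0.11, "twist": -8.0}
{"tx": -3.95, "ty": -1.46, "tz": -0.11, "twist": -8.0}
{"tx": -3.7, "ty": -2.0, "tz": -0.11, "twist": -8.0}
{"tx": -3.39, "ty": -2.49, "tz": -0.11, "twist": -8.0}
{"tx": -3.01, "ty": -2.94, "tz": -0.11, "twist": -8.0}
{"tx": -2.57, "ty": -3.33, "tz": -0.11, "twist": -8.0}
{"tx": -2.08, "ty": -3.66, "tz": -0.11, "twist": -8.0}
```

Carton A is full (about 2.1 N). I'll carry it to the lane just outside the riser edge.

Emit:
{"fn": "servo_tool", "kwargs": {"increments": [{"tx": -4.1, "ty": 0.9, "tz": 0, "twist": -8, "grip": 1}, {"tx": -4.2, "ty": 0.3, "tz": 0, "twist": -8, "grip": 1}, {"tx": -4.2, "ty": -0.3, "tz": 0, "twist": -8, "grip": 1}, {"tx": -4.1, "ty": -0.9, "tz": 0, "twist": -8, "grip": 1}, {"tx": -4.0, "ty": -1.4, "tz": 0, "twist": -8, "grip": 1}]}}

```text
clock: 10.65
tool_pos: [0.5695, 0.0998, 0.1187]
ee_rot: [3.141, 0.0, 2.446]
contact_force: [-0.5, 1.1, -1.9]
opening: 0.509
```

Emit:
{"fn": "servo_tool", "kwargs": {"increments": [{"tx": -3.7, "ty": -2, "tz": 0, "twist": -8, "grip": 1}, {"tx": -3.4, "ty": -2.4, "tz": 0, "twist": -8, "grip": 1}, {"tx": -3.0, "ty": -2.9, "tz": 0, "twist": -8, "grip": 1}, {"tx": -2.6, "ty": -3.2, "tz": 0, "twist": -8, "grip": 1}, {"tx": -2.1, "ty": -3.0, "tz": 0, "twist": -7.5, "grip": 1}]}}

```text
clock: 11.28
tool_pos: [0.6491, -0.0875, 0.1186]
ee_rot: [-3.141, 0.0, 3.134]
contact_force: [0.0, -0.4, -2.0]
opening: 0.508
```

Emit:
{"fn": "servo_tool", "kwargs": {"increments": [{"tx": 0, "ty": 0, "tz": 0, "twist": 0, "grip": 1}, {"tx": 0, "ty": 0, "tz": 0, "twist": 0, "grip": 1}, {"tx": 0, "ty": 0, "tz": 0, "twist": 0, "grip": 1}, {"tx": 0, "ty": 0, "tz": 0, "twist": 0, "grip": 1}, {"tx": 0, "ty": 0, "tz": 0, "twist": 0, "grip": 1}]}}

```text
clock: 11.9
tool_pos: [0.6485, -0.0852, 0.1187]
ee_rot: [-3.141, 0.0, 3.131]
contact_force: [0.7, 0.2, -2.9]
opening: 0.51
```

```bash
python3 -c "
from h import *
weigh(3)
o=state()
plan(.6447,-.085,.12,179.2,n=2)
"
```

```text
mean F [ 0.27  0.1  -2.08] sd [0.44 0.1  0.38]
t 12.05 pos [ 0.6486 -0.0856  0.1186] yaw 179.38 F [ 0.01  0.14 -2.34] open 0.508
-> (0.6447, -0.085, 0.12, 179.2) dyaw -0.2
{"tx": 0.19, "ty": 0.03, "tz": -0.07, "twist": 0.1}
{"tx": 0.19, "ty": 0.03, "tz": -0.07, "twist": 0.1}
```

Emit:
{"fn": "servo_tool", "kwargs": {"increments": [{"tx": 0.35, "ty": 0, "tz": 2, "twist": 0, "grip": 1}, {"tx": 0, "ty": 0, "tz": 3, "twist": 0, "grip": 1}, {"tx": 0, "ty": 0, "tz": 2, "twist": 0, "grip": 1}, {"tx": 0, "ty": 0, "tz": 1, "twist": 0, "grip": 1}, {"tx": 0, "ty": 0, "tz": 0.5, "twist": 0, "grip": 1}]}}

```text
clock: 12.68
tool_pos: [0.6449, -0.0859, 0.0332]
ee_rot: [3.142, -0.001, 3.13]
contact_force: [-2.0, 0.9, -1.1]
opening: 0.511
```

Emit:
{"fn": "servo_tool", "kwargs": {"increments": [{"tx": 0, "ty": 0, "tz": 0.4, "twist": 0, "grip": 1}, {"tx": 0, "ty": 0, "tz": 0.3, "twist": 0, "grip": 1}, {"tx": 0, "ty": 0, "tz": 0.2, "twist": 0, "grip": 1}, {"tx": 0, "ty": 0, "tz": 0, "twist": 0, "grip": 1}, {"tx": 0, "ty": 0, "tz": 0, "twist": 0, "grip": 1}]}}

```text
clock: 13.3
tool_pos: [0.645, -0.0859, 0.0249]
ee_rot: [-3.141, -0.0, 3.13]
contact_force: [-4.5, -0.1, 1.7]
opening: 0.513
```

```bash
python3 -c "
from h import *
weigh(2)
o=state()
s=bot.snapshot('scene');cv2.imwrite('pics/s3.png',cv2.resize(s['img'][130:330,100:360,::-1],None,fx=3,fy=3))
"
```

```text
mean F [-5.14 -0.2   2.96] sd [0.14 0.05 0.25]
t 13.4 pos [ 0.645  -0.0859  0.0249] yaw 179.36 F [-5.28 -0.24  2.71] open 0.51
```

View pics/s3.png

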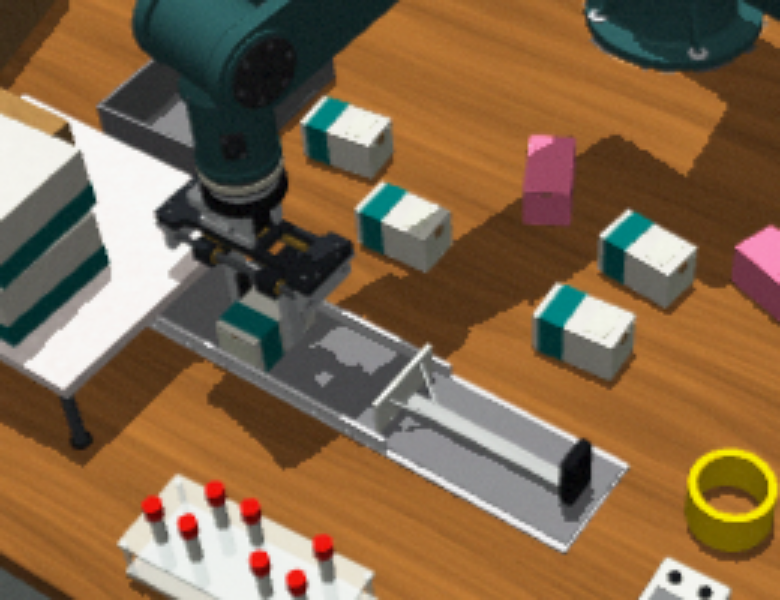

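The carton's end touches the +x rail (Fx about -5 N). I'll raise it slightly, shift it 4 mm towards -x and reseat it.

Emit:
{"fn": "servo_tool", "kwargs": {"increments": [{"tx": 0, "ty": 0, "tz": -0.8, "twist": 0, "grip": 1}, {"tx": 0.4, "ty": 0, "tz": 0, "twist": 0, "grip": 1}, {"tx": 0, "ty": 0, "tz": 0.4, "twist": 0, "grip": 1}, {"tx": 0, "ty": 0, "tz": 0.4, "twist": 0, "grip": 1}, {"tx": 0, "ty": 0, "tz": 0.1, "twist": 0, "grip": 1}]}}

```text
clock: 14.08
tool_pos: [0.6415, -0.0858, 0.0247]
ee_rot: [-3.141, 0.001, 3.131]
contact_force: [-3.2, 0.8, 7.0]
opening: 0.508
```

```bash
python3 -c "
from h import *
weigh(3)
o=state()
"
```

```text
mean F [-3.25  0.44  4.57] sd [0.34 0.21 0.26]
t 14.22 pos [ 0.6415 -0.0858  0.0247] yaw 179.37 F [-3.03  0.56  4.46] open 0.51
```

Emit:
{"fn": "servo_tool", "kwargs": {"increments": [{"tx": 0, "ty": 0, "tz": -0.6, "twist": 0, "grip": 1}, {"tx": 0, "ty": 0, "tz": 0, "twist": 0, "grip": 1}, {"tx": 0, "ty": 0, "tz": 0, "twist": 0, "grip": 1}, {"tx": 0, "ty": 0, "tz": 0, "twist": 0, "grip": 1}, {"tx": 0, "ty": 0, "tz": 0, "twist": 0, "grip": 1}]}}

```text
clock: 14.85
tool_pos: [0.641, -0.0858, 0.0292]
ee_rot: [3.142, -0.0, 3.131]
contact_force: [0.2, 1.1, -2.2]
opening: 0.513
```

Emit:
{"fn": "servo_tool", "kwargs": {"increments": [{"tx": 0.3, "ty": 0, "tz": 0, "twist": 0, "grip": 1}, {"tx": 0, "ty": 0, "tz": 0, "twist": 0, "grip": 1}, {"tx": 0, "ty": 0, "tz": 0, "twist": 0, "grip": 1}, {"tx": 0, "ty": 0, "tz": 0, "twist": 0, "grip": 1}, {"tx": 0, "ty": 0, "tz": 0, "twist": 0, "grip": 1}]}}

```text
clock: 15.48
tool_pos: [0.6381, -0.0858, 0.0295]
ee_rot: [-3.141, 0.0, 3.131]
contact_force: [0.6, -0.4, -2.2]
opening: 0.507
```

```bash
python3 -c "
from h import *
weigh(3)
o=state()
"
```

```text
mean F [-0.26  0.33 -1.85] sd [0.05 0.44 0.27]
t 15.62 pos [ 0.6381 -0.0858  0.0295] yaw 179.36 F [-0.19  0.05 -1.97] open 0.506
```

Emit:
{"fn": "servo_tool", "kwargs": {"increments": [{"tx": -0.1, "ty": 0, "tz": 0, "twist": 0, "grip": 1}, {"tx": 0, "ty": 0, "tz": 0.3, "twist": 0, "grip": 1}, {"tx": 0, "ty": 0, "tz": 0.2, "twist": 0, "grip": 1}, {"tx": 0, "ty": 0, "tz": 0, "twist": 0, "grip": -0.3}, {"tx": 0, "ty": 0, "tz": 0, "twist": 0, "grip": -0.3}]}}

```text
clock: 16.25
tool_pos: [0.6394, -0.0859, 0.0249]
ee_rot: [-3.141, 0.001, 3.13]
contact_force: [-0.2, 0.3, -0.5]
opening: 0.646
```

Emit:
{"fn": "servo_tool", "kwargs": {"increments": [{"tx": 0, "ty": 0, "tz": 0, "twist": 0, "grip": -0.3}, {"tx": 0, "ty": 0, "tz": -2, "twist": 0, "grip": -0.3}, {"tx": 0, "ty": 0, "tz": -4, "twist": 0, "grip": -0.3}, {"tx": 0, "ty": 0, "tz": -4, "twist": 0, "grip": -0.3}, {"tx": 0, "ty": 0, "tz": 0, "twist": 0, "grip": -0.3}]}}

```text
clock: 16.88
tool_pos: [0.6422, -0.0865, 0.1314]
ee_rot: [-3.139, 0.011, 3.131]
contact_force: [0.2, 0.5, 0.3]
opening: 0.645
```

```bash
python3 -c "
from h import *
weigh(2)
o=state()
s,l=cartons('top',(150,105,412,260))
plan(.502,.174,.12,91.5,n=10)
"
```

```text
mean F [-0.17  0.18 -0.65] sd [0.17 0.05 0.15]
t 16.98 pos [ 0.6394 -0.0858  0.1256] yaw 179.37 F [-0.    0.13 -0.5 ] open 0.649
top px 233 235 xy [0.3875 0.1775] long axis 82.2 size [89. 52.] area 722.5
top px 235 190 xy [0.5018 0.1739] long axis 91.5 size [55. 87.] area 739.0
top px 160 115 xy [0.6927 0.3741] long axis 0.8 size [55. 54.] area 412.0
-> (0.502, 0.174, 0.12, 91.5) dyaw -87.9
{"tx": 1.39, "ty": 2.58, "tz": 0.04, "twist": 8.8}
{"tx": 1.77, "ty": 2.34, "tz": 0.04, "twist": 8.8}
{"tx": 2.11, "ty": 2.04, "tz": 0.04, "twist": 8.8}
{"tx": 2.4, "ty": 1.69, "tz": 0.04, "twist": 8.8}
{"tx": 2.63, "ty": 1.31, "tz": 0.04, "twist": 8.8}
{"tx": 2.8, "ty": 0.89, "tz": 0.04, "twist": 8.8}
{"tx": 2.9, "ty": 0.45, "tz": 0.04, "twist": 8.8}
{"tx": 2.93, "ty": 0.01, "tz": 0.04, "twist": 8.8}
{"tx": 2.9, "ty": -0.44, "tz": 0.04, "twist": 8.8}
{"tx": 2.8, "ty": -0.88, "tz": 0.04, "twist": 8.8}
```

Released. Next is carton B at (0.502, 0.174).

Emit:
{"fn": "servo_tool", "kwargs": {"increments": [{"tx": 1.4, "ty": 2.6, "tz": 0, "twist": 8.8, "grip": -1}, {"tx": 1.8, "ty": 2.3, "tz": 0, "twist": 8.8, "grip": -1}, {"tx": 2.1, "ty": 2.0, "tz": 0, "twist": 8.8, "grip": -1}, {"tx": 2.4, "ty": 1.7, "tz": 0, "twist": 8.8, "grip": -1}, {"tx": 2.6, "ty": 1.3, "tz": 0, "twist": 8.8, "grip": -1}]}}

```text
clock: 17.65
tool_pos: [0.5688, 0.0442, 0.1221]
ee_rot: [-3.139, -0.003, 2.357]
contact_force: [0.4, -0.1, 0.0]
opening: 0.999
```

Emit:
{"fn": "servo_tool", "kwargs": {"increments": [{"tx": 2.8, "ty": 0.9, "tz": 0, "twist": 8.8, "grip": -1}, {"tx": 2.9, "ty": 0.5, "tz": 0, "twist": 8.8, "grip": -1}, {"tx": 2.9, "ty": 0, "tz": 0, "twist": 8.8, "grip": -1}, {"tx": 2.9, "ty": -0.4, "tz": 0, "twist": 8.8, "grip": -1}, {"tx": 2.8, "ty": -0.9, "tz": 0, "twist": 8.8, "grip": -1}]}}

```text
clock: 18.27
tool_pos: [0.5015, 0.174, 0.1223]
ee_rot: [-3.138, 0.001, 1.589]
contact_force: [0.3, 0.5, 0.3]
opening: 0.998
```

Emit:
{"fn": "servo_tool", "kwargs": {"increments": [{"tx": 0, "ty": 0, "tz": 0, "twist": 0, "grip": -1}, {"tx": 0, "ty": 0, "tz": 3, "twist": 0, "grip": -1}, {"tx": 0, "ty": 0, "tz": 3, "twist": 0, "grip": -1}, {"tx": 0, "ty": 0, "tz": 3, "twist": 0, "grip": -1}, {"tx": 0, "ty": 0, "tz": 1.7, "twist": 0, "grip": -1}]}}

```text
clock: 18.9
tool_pos: [0.5019, 0.1721, 0.0146]
ee_rot: [-3.137, 0.002, 1.595]
contact_force: [-0.1, -0.3, -0.2]
opening: 1.001
```

Emit:
{"fn": "servo_tool", "kwargs": {"increments": [{"tx": 0, "ty": 0, "tz": 0, "twist": 0, "grip": 1}, {"tx": 0, "ty": 0, "tz": 0, "twist": 0, "grip": 1}, {"tx": 0, "ty": 0, "tz": 0, "twist": 0, "grip": 1}, {"tx": 0, "ty": 0, "tz": 0, "twist": 0, "grip": 1}, {"tx": 0, "ty": 0, "tz": 0, "twist": 0, "grip": 1}]}}

```text
clock: 19.52
tool_pos: [0.5025, 0.1737, 0.0179]
ee_rot: [-3.14, -0.0, 1.595]
contact_force: [-3.7, -0.2, 6.6]
opening: 0.509
```

Emit:
{"fn": "servo_tool", "kwargs": {"increments": [{"tx": 0, "ty": 0, "tz": 0, "twist": 0, "grip": 1}, {"tx": 0, "ty": 0, "tz": 0, "twist": 0, "grip": 1}, {"tx": 0, "ty": 0, "tz": -2, "twist": 0, "grip": 1}, {"tx": 0, "ty": 0, "tz": -4, "twist": 0, "grip": 1}, {"tx": 0, "ty": 0, "tz": -4, "twist": 0, "grip": 1}]}}

```text
clock: 20.15
tool_pos: [0.5032, 0.1732, 0.1173]
ee_rot: [-3.141, 0.001, 1.595]
contact_force: [1.3, 0.3, -2.0]
opening: 0.511
```

Emit:
{"fn": "servo_tool", "kwargs": {"increments": [{"tx": 0, "ty": 0, "tz": 0, "twist": 0, "grip": 1}, {"tx": 0, "ty": 0, "tz": 0, "twist": 0, "grip": 1}, {"tx": 0, "ty": 0, "tz": 0, "twist": 0, "grip": 1}, {"tx": 0, "ty": 0, "tz": 0, "twist": 0, "grip": 1}, {"tx": 0, "ty": 0, "tz": 0, "twist": 0, "grip": 1}]}}

```text
clock: 20.78
tool_pos: [0.5029, 0.1734, 0.1166]
ee_rot: [-3.14, 0.0, 1.595]
contact_force: [-0.7, 0.5, -2.3]
opening: 0.508
```

```bash
python3 -c "
from h import *
weigh()
o=state()
cartons('top',(150,165,412,260))
print('lane');plan(.641,-.005,.12,179.3,n=10)
print('tote');plan(.488,-.325,.16,90,n=10)
"
```

```text
mean F [-0.19 -0.38 -2.37] sd [0.39 0.26 0.42]
t 21.07 pos [0.5033 0.1735 0.1175] yaw 91.37 F [ 0.05 -0.37 -2.88] open 0.511
top px 379 234 xy [ 0.3983 -0.1819] long axis 95.2 size [52. 92.] area 750.5
top px 326 201 xy [ 0.4763 -0.0524] long axis 91.0 size [52. 88.] area 728.5
top px 218 170 xy [0.5512 0.2207] long axis 90.9 size [30. 85.] area 276.0
lane
-> (0.641, -0.005, 0.12, 179.3) dyaw 87.9
{"tx": -1.82, "ty": 1.33, "tz": -0.02, "twist": -8.8}
{"tx": -2.0, "ty": 1.04, "tz": -0.02, "twist": -8.8}
{"tx": -2.14, "ty": 0.72, "tz": -0.02, "twist": -8.8}
{"tx": -2.22, "ty": 0.39, "tz": -0.02, "twist": -8.8}
{"tx": -2.25, "ty": 0.04, "tz": -0.02, "twist": -8.8}
{"tx": -2.23, "ty": -0.3, "tz": -0.02, "twist": -8.8}
{"tx": -2.16, "ty": -0.64, "tz": -0.02, "twist": -8.8}
{"tx": -2.04, "ty": -0.96, "tz": -0.02, "twist": -8.8}
{"tx": -1.87, "ty": -1.26, "tz": -0.02, "twist": -8.8}
{"tx": -1.65, "ty": -1.53, "tz": -0.02, "twist": -8.8}
tote
-> (0.488, -0.325, 0.16, 90) dyaw -1.4
{"tx": -4.98, "ty": -0.27, "tz": -0.42, "twist": 0.1}
{"tx": -4.98, "ty": -0.26, "tz": -0.42, "twist": 0.1}
{"tx": -4.98, "ty": -0.25, "tz": -0.42, "twist": 0.1}
{"tx": -4.98, "ty": -0.24, "tz": -0.42, "twist": 0.1}
{"tx": -4.98, "ty": -0.22, "tz": -0.42, "twist": 0.1}
{"tx": -4.98, "ty": -0.21, "tz": -0.42, "twist": 0.1}
{"tx": -4.98, "ty": -0.2, "tz": -0.42, "twist": 0.1}
{"tx": -4.98, "ty": -0.19, "tz": -0.42, "twist": 0.1}
{"tx": -4.98, "ty": -0.18, "tz": -0.42, "twist": 0.1}
{"tx": -4.98, "ty": -0.16, "tz": -0.42, "twist": 0.1}
```

Carton B is full as well (about 2.4 N). I'll put it in the lane behind A.

Emit:
{"fn": "servo_tool", "kwargs": {"increments": [{"tx": -1.8, "ty": 1.3, "tz": 0, "twist": -8.8, "grip": 1}, {"tx": -2, "ty": 1, "tz": 0, "twist": -8.8, "grip": 1}, {"tx": -2.1, "ty": 0.7, "tz": 0, "twist": -8.8, "grip": 1}, {"tx": -2.2, "ty": 0.4, "tz": 0, "twist": -8.8, "grip": 1}, {"tx": -2.3, "ty": 0, "tz": 0, "twist": -8.8, "grip": 1}]}}

```text
clock: 21.75
tool_pos: [0.5714, 0.0837, 0.1175]
ee_rot: [3.141, 0.0, 2.368]
contact_force: [0.1, 0.5, -1.7]
opening: 0.51
```

Emit:
{"fn": "servo_tool", "kwargs": {"increments": [{"tx": -2.2, "ty": -0.3, "tz": 0, "twist": -8.8, "grip": 1}, {"tx": -2.2, "ty": -0.6, "tz": 0, "twist": -8.8, "grip": 1}, {"tx": -2, "ty": -1, "tz": 0, "twist": -8.8, "grip": 1}, {"tx": -1.9, "ty": -1.3, "tz": 0, "twist": -8.8, "grip": 1}, {"tx": -1.7, "ty": -1.5, "tz": 0, "twist": -8.8, "grip": 1}]}}

```text
clock: 22.38
tool_pos: [0.6408, -0.0056, 0.1174]
ee_rot: [-3.142, -0.0, 3.136]
contact_force: [-0.1, 0.1, -1.9]
opening: 0.513
```

Emit:
{"fn": "servo_tool", "kwargs": {"increments": [{"tx": 0, "ty": 0, "tz": 0, "twist": 0, "grip": 1}, {"tx": 0, "ty": 0, "tz": 0, "twist": 0, "grip": 1}, {"tx": 0, "ty": 0, "tz": 2, "twist": 0, "grip": 1}, {"tx": 0, "ty": 0, "tz": 3, "twist": 0, "grip": 1}, {"tx": 0, "ty": 0, "tz": 2, "twist": 0, "grip": 1}]}}

```text
clock: 23.0
tool_pos: [0.6385, -0.0042, 0.0443]
ee_rot: [3.141, -0.004, 3.131]
contact_force: [-0.1, 0.1, -2.8]
opening: 0.511
```

```bash
python3 -c "
from h import *
weigh(2)
o=state()
"
```

```text
mean F [-0.79  0.06 -4.  ] sd [0.07 0.08 0.86]
t 23.1 pos [ 0.6374 -0.0043  0.043 ] yaw 179.38 F [-0.85  0.15 -3.14] open 0.509
```

Emit:
{"fn": "servo_tool", "kwargs": {"increments": [{"tx": -0.3, "ty": 0, "tz": 0, "twist": 0, "grip": 1}, {"tx": 0, "ty": 0, "tz": 0.7, "twist": 0, "grip": 1}, {"tx": 0, "ty": 0, "tz": 0.6, "twist": 0, "grip": 1}, {"tx": 0, "ty": 0, "tz": 0.3, "twist": 0, "grip": 1}, {"tx": 0, "ty": 0, "tz": 0, "twist": 0, "grip": 1}]}}

```text
clock: 23.72
tool_pos: [0.6431, -0.005, 0.0311]
ee_rot: [-3.142, -0.001, 3.13]
contact_force: [0.1, -0.4, -2.1]
opening: 0.509
```

```bash
python3 -c "
from h import *
weigh(3)
o=state()
"
```

```text
mean F [-0.51  0.7  -1.96] sd [0.66 0.26 0.56]
t 23.88 pos [ 0.6435 -0.0051  0.0317] yaw 179.36 F [-1.22  0.99 -1.75] open 0.51
```

Emit:
{"fn": "servo_tool", "kwargs": {"increments": [{"tx": 0.2, "ty": 0, "tz": 0.4, "twist": 0, "grip": 1}, {"tx": 0, "ty": -0.5, "tz": 0.2, "twist": 0, "grip": 1}, {"tx": 0, "ty": -1, "tz": 0, "twist": 0, "grip": 1}, {"tx": 0, "ty": -1, "tz": 0, "twist": 0, "grip": 1}, {"tx": 0, "ty": -1, "tz": 0, "twist": 0, "grip": 1}]}}

```text
clock: 24.5
tool_pos: [0.6412, -0.0406, 0.0257]
ee_rot: [3.141, 0.0, 3.13]
contact_force: [-0.8, 1.9, -2.5]
opening: 0.507
```

Emit:
{"fn": "servo_tool", "kwargs": {"increments": [{"tx": 0, "ty": -1, "tz": 0, "twist": 0, "grip": 1}, {"tx": 0, "ty": -1, "tz": 0, "twist": 0, "grip": 1}, {"tx": 0, "ty": -1, "tz": 0, "twist": 0, "grip": 1}, {"tx": 0, "ty": -1, "tz": 0, "twist": 0, "grip": 1}, {"tx": 0, "ty": -0.7, "tz": 0, "twist": 0, "grip": 1}]}}

```text
clock: 25.12
tool_pos: [0.6405, -0.0877, 0.0255]
ee_rot: [-3.142, 0.0, 3.13]
contact_force: [0.2, 2.3, -1.0]
opening: 0.509
```

```bash
python3 -c "
from h import *
weigh(2)
o=state()
s=bot.snapshot('scene');cv2.imwrite('pics/s4.png',cv2.resize(s['img'][150:300,110:310,::-1],None,fx=3.5,fy=3.5))
"
```

```text
mean F [ 0.64 -0.52 -2.4 ] sd [0.35 0.16 0.06]
t 25.23 pos [ 0.6404 -0.0883  0.0253] yaw 179.31 F [ 0.29 -0.68 -2.34] open 0.508
```

View pics/s4.png

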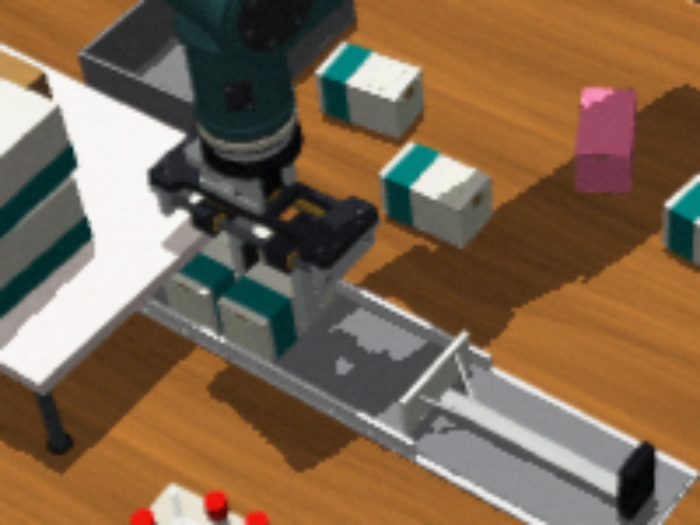

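The pushing worked: A sits partly under the riser, and both cartons are straight in the lane. I'll release B and go to carton C.

Emit:
{"fn": "servo_tool", "kwargs": {"increments": [{"tx": 0, "ty": 0, "tz": 0.1, "twist": 0, "grip": -0.3}, {"tx": 0, "ty": 0, "tz": 0, "twist": 0, "grip": -0.3}, {"tx": 0, "ty": 0, "tz": 0, "twist": 0, "grip": -0.3}, {"tx": 0, "ty": 0, "tz": -2, "twist": 0, "grip": -0.3}, {"tx": 0, "ty": 0, "tz": -4, "twist": 0, "grip": -0.3}]}}

```text
clock: 25.9
tool_pos: [0.639, -0.0873, 0.0836]
ee_rot: [-3.141, -0.005, 3.13]
contact_force: [0.8, -0.3, 0.5]
opening: 0.65
```

Emit:
{"fn": "servo_tool", "kwargs": {"increments": [{"tx": 0, "ty": 0, "tz": -4, "twist": 0, "grip": -0.3}, {"tx": 0, "ty": 0, "tz": 0, "twist": 0, "grip": -0.3}, {"tx": 0, "ty": 0, "tz": 0, "twist": 0, "grip": -0.3}, {"tx": 0, "ty": 0, "tz": 0, "twist": 0, "grip": -0.3}, {"tx": 0, "ty": 0, "tz": 0, "twist": 0, "grip": -0.3}]}}

```text
clock: 26.52
tool_pos: [0.6396, -0.0869, 0.1227]
ee_rot: [3.141, -0.003, 3.13]
contact_force: [0.3, -0.6, 0.3]
opening: 0.652
```

```bash
python3 -c "
from h import *
weigh(2)
o=state()
s,l=cartons('top',(150,165,412,260))
plan(.3875,.178,.125,82.2,n=10)
"
```

```text
mean F [0.19 0.22 0.06] sd [0.87 0.66 0.07]
t 26.62 pos [ 0.64   -0.0869  0.1233] yaw 179.36 F [ 1.06  0.87 -0.01] open 0.651
top px 233 235 xy [0.3875 0.1775] long axis 82.2 size [89. 52.] area 722.5
-> (0.3875, 0.178, 0.125, 82.2) dyaw 82.8
{"tx": 2.56, "ty": 2.62, "tz": -0.01, "twist": -8.3}
{"tx": 2.15, "ty": 2.96, "tz": -0.01, "twist": -8.3}
{"tx": 1.7, "ty": 3.24, "tz": -0.01, "twist": -8.3}
{"tx": 1.22, "ty": 3.45, "tz": -0.01, "twist": -8.3}
{"tx": 0.71, "ty": 3.59, "tz": -0.01, "twist": -8.3}
{"tx": 0.18, "ty": 3.66, "tz": -0.01, "twist": -8.3}
{"tx": -0.35, "ty": 3.64, "tz": -0.01, "twist": -8.3}
{"tx": -0.87, "ty": 3.56, "tz": -0.01, "twist": -8.3}
{"tx": -1.37, "ty": 3.39, "tz": -0.01, "twist": -8.3}
{"tx": -1.85, "ty": 3.16, "tz": -0.01, "twist": -8.3}
```

```bash
python3 - <<'E'
t=open('h.py').read()
t=t.replace("dy=(yaw-p[3]+90)%180-90 if True else 0","b=np.degrees(np.arctan2(y,x))+90; p=(*p[:3],p[3]%360 if p[3]<-60 else p[3]); dy=min([c for k in range(-2,3) for c in [yaw+180*k-p[3]] if abs(b-yaw-180*k)<130],key=abs)")
open('h.py','w').write(t)
from h import *
plan(.3875,.178,.125,82.2,n=10)
E
```

```text
-> (0.3875, 0.178, 0.125, 82.2) dyaw -97.2
{"tx": 2.56, "ty": 2.62, "tz": -0.01, "twist": 9.7}
{"tx": 2.96, "ty": 2.15, "tz": -0.01, "twist": 9.7}
{"tx": 3.28, "ty": 1.62, "tz": -0.01, "twist": 9.7}
{"tx": 3.51, "ty": 1.04, "tz": -0.01, "twist": 9.7}
{"tx": 3.63, "ty": 0.44, "tz": -0.01, "twist": 9.7}
{"tx": 3.66, "ty": -0.18, "tz": -0.01, "twist": 9.7}
{"tx": 3.57, "ty": -0.8, "tz": -0.01, "twist": 9.7}
{"tx": 3.39, "ty": -1.39, "tz": -0.01, "twist": 9.7}
{"tx": 3.1, "ty": -1.94, "tz": -0.01, "twist": 9.7}
{"tx": 2.73, "ty": -2.44, "tz": -0.01, "twist": 9.7}
```

Emit:
{"fn": "servo_tool", "kwargs": {"increments": [{"tx": 2.6, "ty": 2.6, "tz": 0, "twist": 9.7, "grip": -1}, {"tx": 3.0, "ty": 2.2, "tz": 0, "twist": 9.7, "grip": -1}, {"tx": 3.3, "ty": 1.6, "tz": 0, "twist": 9.7, "grip": -1}, {"tx": 3.5, "ty": 1, "tz": 0, "twist": 9.7, "grip": -1}, {"tx": 3.6, "ty": 0.4, "tz": 0, "twist": 9.7, "grip": -1}]}}

```text
clock: 27.3
tool_pos: [0.5121, 0.0455, 0.1244]
ee_rot: [3.142, 0.0, 2.278]
contact_force: [-1.1, 0.4, -0.6]
opening: 1.0
```

Emit:
{"fn": "servo_tool", "kwargs": {"increments": [{"tx": 3.7, "ty": -0.2, "tz": 0, "twist": 9.7, "grip": -1}, {"tx": 3.6, "ty": -0.8, "tz": 0, "twist": 9.7, "grip": -1}, {"tx": 3.4, "ty": -1.4, "tz": 0, "twist": 9.7, "grip": -1}, {"tx": 3.1, "ty": -1.9, "tz": 0, "twist": 9.7, "grip": -1}, {"tx": 2.7, "ty": -2.4, "tz": 0, "twist": 9.7, "grip": -1}]}}

```text
clock: 27.92
tool_pos: [0.3855, 0.1779, 0.1245]
ee_rot: [3.141, -0.0, 1.432]
contact_force: [-0.3, 0.4, 0.6]
opening: 1.001
```

Emit:
{"fn": "servo_tool", "kwargs": {"increments": [{"tx": 0, "ty": 0, "tz": 0, "twist": 0, "grip": -1}, {"tx": 0, "ty": 0, "tz": 3, "twist": 0, "grip": -1}, {"tx": 0, "ty": 0, "tz": 3, "twist": 0, "grip": -1}, {"tx": 0, "ty": 0, "tz": 3, "twist": 0, "grip": -1}, {"tx": 0, "ty": 0, "tz": 1.5, "twist": 0, "grip": -1}]}}

```text
clock: 28.55
tool_pos: [0.3861, 0.176, 0.0178]
ee_rot: [-3.14, 0.002, 1.438]
contact_force: [-0.8, 0.3, 0.8]
opening: 0.998
```

Emit:
{"fn": "servo_tool", "kwargs": {"increments": [{"tx": 0, "ty": 0, "tz": 0, "twist": 0, "grip": 1}, {"tx": 0, "ty": 0, "tz": 0, "twist": 0, "grip": 1}, {"tx": 0, "ty": 0, "tz": 0, "twist": 0, "grip": 1}, {"tx": 0, "ty": 0, "tz": 0, "twist": 0, "grip": 1}, {"tx": 0, "ty": 0, "tz": 0, "twist": 0, "grip": 1}]}}

```text
clock: 29.18
tool_pos: [0.3866, 0.1772, 0.0199]
ee_rot: [3.141, -0.0, 1.438]
contact_force: [0.1, 0.2, 4.1]
opening: 0.51
```

Emit:
{"fn": "servo_tool", "kwargs": {"increments": [{"tx": 0, "ty": 0, "tz": 0, "twist": 0, "grip": 1}, {"tx": 0, "ty": 0, "tz": 0, "twist": 0, "grip": 1}, {"tx": 0, "ty": 0, "tz": -2, "twist": 0, "grip": 1}, {"tx": 0, "ty": 0, "tz": -4, "twist": 0, "grip": 1}, {"tx": 0, "ty": 0, "tz": -4, "twist": 0, "grip": 1}]}}

```text
clock: 29.8
tool_pos: [0.3859, 0.1769, 0.1198]
ee_rot: [-3.14, 0.001, 1.438]
contact_force: [-0.1, 0.3, -0.1]
opening: 0.509
```

Emit:
{"fn": "servo_tool", "kwargs": {"increments": [{"tx": 0, "ty": 0, "tz": 0, "twist": 0, "grip": 1}, {"tx": 0, "ty": 0, "tz": 0, "twist": 0, "grip": 1}, {"tx": 0, "ty": 0, "tz": 0, "twist": 0, "grip": 1}, {"tx": 0, "ty": 0, "tz": 0, "twist": 0, "grip": 1}, {"tx": 0, "ty": 0, "tz": 0, "twist": 0, "grip": 1}]}}

```text
clock: 30.42
tool_pos: [0.3861, 0.177, 0.1187]
ee_rot: [-3.14, 0.001, 1.438]
contact_force: [-0.2, 0.6, -0.4]
opening: 0.512
```

```bash
python3 -c "
from h import *
weigh()
o=state()
cartons('top',(150,165,412,260))
print('lane');plan(.6415,-.005,.12,179.3,n=10)
print('tote');plan(.488,-.325,.16,90,n=10)
"
```

```text
mean F [ 0.01 -0.13 -0.16] sd [0.63 0.52 0.61]
t 30.73 pos [0.3865 0.1771 0.1195] yaw 82.37 F [ 0.24 -0.25 -0.55] open 0.507
top px 379 234 xy [ 0.3984 -0.1816] long axis 95.2 size [52. 93.] area 750.0
top px 326 201 xy [ 0.4763 -0.0525] long axis 91.0 size [52. 88.] area 727.5
lane
-> (0.6415, -0.005, 0.12, 179.3) dyaw -83.1
{"tx": -1.47, "ty": 2.77, "tz": -0.0, "twist": 8.3}
{"tx": -1.05, "ty": 2.95, "tz": -0.0, "twist": 8.3}
{"tx": -0.61, "ty": 3.07, "tz": -0.0, "twist": 8.3}
{"tx": -0.16, "ty": 3.13, "tz": -0.0, "twist": 8.3}
{"tx": 0.29, "ty": 3.12, "tz": -0.0, "twist": 8.3}
{"tx": 0.74, "ty": 3.05, "tz": -0.0, "twist": 8.3}
{"tx": 1.17, "ty": 2.91, "tz": -0.0, "twist": 8.3}
{"tx": 1.58, "ty": 2.71, "tz": -0.0, "twist": 8.3}
{"tx": 1.95, "ty": 2.45, "tz": -0.0, "twist": 8.3}
{"tx": 2.29, "ty": 2.14, "tz": -0.0, "twist": 8.3}
tote
-> (0.488, -0.325, 0.16, 90) dyaw 7.6
{"tx": -4.84, "ty": 1.67, "tz": -0.4, "twist": -0.8}
{"tx": -4.86, "ty": 1.61, "tz": -0.4, "twist": -0.8}
{"tx": -4.88, "ty": 1.54, "tz": -0.4, "twist": -0.8}
{"tx": -4.9, "ty": 1.48, "tz": -0.4, "twist": -0.8}
{"tx": -4.92, "ty": 1.41, "tz": -0.4, "twist": -0.8}
{"tx": -4.94, "ty": 1.35, "tz": -0.4, "twist": -0.8}
{"tx": -4.96, "ty": 1.28, "tz": -0.4, "twist": -0.8}
{"tx": -4.98, "ty": 1.21, "tz": -0.4, "twist": -0.8}
{"tx": -4.99, "ty": 1.15, "tz": -0.4, "twist": -0.8}
{"tx": -5.01, "ty": 1.08, "tz": -0.4, "twist": -0.8}
```

Carton C is empty (about 0.2 N), so it goes in the tote.

Emit:
{"fn": "servo_tool", "kwargs": {"increments": [{"tx": -4.8, "ty": 1.6, "tz": -0.8, "twist": -0.8, "grip": 1}, {"tx": -4.9, "ty": 1.5, "tz": -0.8, "twist": -0.8, "grip": 1}, {"tx": -4.9, "ty": 1.4, "tz": -0.8, "twist": -0.8, "grip": 1}, {"tx": -4.9, "ty": 1.4, "tz": -0.8, "twist": -0.8, "grip": 1}, {"tx": -4.9, "ty": 1.3, "tz": -0.8, "twist": -0.8, "grip": 1}]}}

```text
clock: 31.4
tool_pos: [0.4326, -0.0748, 0.16]
ee_rot: [3.141, 0.0, 1.508]
contact_force: [1.4, 0.2, -0.1]
opening: 0.509
```

Emit:
{"fn": "servo_tool", "kwargs": {"increments": [{"tx": -4.9, "ty": 1.2, "tz": 0, "twist": -0.8, "grip": 1}, {"tx": -5, "ty": 1.1, "tz": 0, "twist": -0.8, "grip": 1}, {"tx": -5, "ty": 1.1, "tz": 0, "twist": -0.8, "grip": 1}, {"tx": -5, "ty": 1, "tz": 0, "twist": -0.8, "grip": 1}, {"tx": -5, "ty": 0.9, "tz": 0, "twist": -0.4, "grip": 1}]}}

```text
clock: 32.02
tool_pos: [0.4767, -0.3257, 0.1595]
ee_rot: [3.141, 0.0, 1.57]
contact_force: [-0.1, 0.4, -0.2]
opening: 0.51
```

Emit:
{"fn": "servo_tool", "kwargs": {"increments": [{"tx": 0, "ty": 0, "tz": 0, "twist": 0, "grip": 1}, {"tx": 0, "ty": 0, "tz": 0, "twist": 0, "grip": 1}, {"tx": 0, "ty": 0, "tz": 0, "twist": 0, "grip": 1}, {"tx": 0, "ty": 0, "tz": 0, "twist": 0, "grip": 1}, {"tx": 0, "ty": 0, "tz": 0, "twist": 0, "grip": 1}]}}

```text
clock: 32.65
tool_pos: [0.4767, -0.3232, 0.1599]
ee_rot: [3.141, 0.0, 1.571]
contact_force: [-0.1, -0.4, 0.1]
opening: 0.51
```

```bash
python3 -c "
from h import *
weigh(3)
o=state()
plan(.475,-.326,.03,90,n=5)
"
```

```text
mean F [ 0.32  0.11 -0.3 ] sd [0.3  0.48 0.48]
t 32.8 pos [ 0.4766 -0.3237  0.1597] yaw 89.99 F [0.17 0.28 0.32] open 0.507
-> (0.475, -0.326, 0.03, 90) dyaw 0.0
{"tx": -0.05, "ty": -0.03, "tz": 2.59, "twist": -0.0}
{"tx": -0.05, "ty": -0.03, "tz": 2.59, "twist": -0.0}
{"tx": -0.05, "ty": -0.03, "tz": 2.59, "twist": -0.0}
{"tx": -0.05, "ty": -0.03, "tz": 2.59, "twist": -0.0}
{"tx": -0.05, "ty": -0.03, "tz": 2.59, "twist": -0.0}
```

Next carton is D at (0.476, -0.0525).

Emit:
{"fn": "servo_tool", "kwargs": {"increments": [{"tx": -0.2, "ty": -0.3, "tz": 3, "twist": 0, "grip": 1}, {"tx": 0, "ty": 0, "tz": 3.5, "twist": 0, "grip": 1}, {"tx": 0, "ty": 0, "tz": 3.5, "twist": 0, "grip": 1}, {"tx": 0, "ty": 0, "tz": 2, "twist": 0, "grip": 1}, {"tx": 0, "ty": 0, "tz": 1, "twist": 0, "grip": 1}]}}

```text
clock: 33.42
tool_pos: [0.4729, -0.3254, 0.028]
ee_rot: [-3.14, -0.001, 1.57]
contact_force: [-0.3, 0.9, -0.6]
opening: 0.51
```

Emit:
{"fn": "servo_tool", "kwargs": {"increments": [{"tx": 0, "ty": 0, "tz": 0.3, "twist": 0, "grip": 1}, {"tx": 0, "ty": 0, "tz": 0, "twist": 0, "grip": 1}, {"tx": 0, "ty": 0, "tz": 0, "twist": 0, "grip": -0.25}, {"tx": 0, "ty": 0, "tz": 0, "twist": 0, "grip": -0.25}, {"tx": 0, "ty": 0, "tz": 0, "twist": 0, "grip": -0.25}]}}

```text
clock: 34.05
tool_pos: [0.4738, -0.3261, 0.027]
ee_rot: [3.141, 0.001, 1.57]
contact_force: [-0.1, 0.4, -0.0]
opening: 0.623
```

Emit:
{"fn": "servo_tool", "kwargs": {"increments": [{"tx": 0, "ty": 0, "tz": -3, "twist": 0, "grip": -0.25}, {"tx": 0, "ty": 0, "tz": -5, "twist": 0, "grip": -0.25}, {"tx": 0, "ty": 0, "tz": -5, "twist": 0, "grip": -0.25}, {"tx": 2, "ty": 0, "tz": 0, "twist": 0, "grip": -0.25}, {"tx": 4, "ty": 0, "tz": 0, "twist": 0, "grip": -1}]}}

```text
clock: 34.67
tool_pos: [0.4734, -0.2658, 0.1563]
ee_rot: [3.141, 0.0, 1.568]
contact_force: [-0.0, 0.7, -0.3]
opening: 0.697
```

```bash
python3 -c "
from h import *
weigh(2)
o=state()
cartons('top',(150,165,490,280))
plan(.4763,-.0525,.125,91)
"
```

```text
mean F [0.05 2.17 0.01] sd [0.22 2.32 0.14]
t 34.77 pos [ 0.4731 -0.2622  0.1555] yaw 90.16 F [ 0.27 -0.16  0.15] open 0.781
top px 379 234 xy [ 0.3983 -0.1825] long axis 95.2 size [52. 92.] area 742.0
top px 326 201 xy [ 0.4771 -0.0524] long axis 91.0 size [54. 88.] area 720.5
-> (0.4763, -0.0525, 0.125, 91) dyaw 0.9
{"tx": 4.23, "ty": 0.07, "tz": 0.61, "twist": -0.2}
{"tx": 4.23, "ty": 0.09, "tz": 0.61, "twist": -0.2}
{"tx": 4.23, "ty": 0.1, "tz": 0.61, "twist": -0.2}
{"tx": 4.23, "ty": 0.11, "tz": 0.61, "twist": -0.2}
{"tx": 4.23, "ty": 0.12, "tz": 0.61, "twist": -0.2}
```

Emit:
{"fn": "servo_tool", "kwargs": {"increments": [{"tx": 4.2, "ty": 0.1, "tz": 0.6, "twist": -0.2, "grip": -1}, {"tx": 4.2, "ty": 0.1, "tz": 0.6, "twist": -0.2, "grip": -1}, {"tx": 4.2, "ty": 0.1, "tz": 0.6, "twist": -0.2, "grip": -1}, {"tx": 4.2, "ty": 0.1, "tz": 0.6, "twist": -0.2, "grip": -1}, {"tx": 4.2, "ty": 0.1, "tz": 0.6, "twist": -0.2, "grip": -1}]}}

```text
clock: 35.45
tool_pos: [0.4768, -0.0551, 0.1253]
ee_rot: [-3.14, 0.0, 1.587]
contact_force: [0.6, -0.1, -0.2]
opening: 1.0
```

Emit:
{"fn": "servo_tool", "kwargs": {"increments": [{"tx": 0, "ty": 0, "tz": 0, "twist": 0, "grip": -1}, {"tx": 0, "ty": 0, "tz": 3, "twist": 0, "grip": -1}, {"tx": 0, "ty": 0, "tz": 3, "twist": 0, "grip": -1}, {"tx": 0, "ty": 0, "tz": 3, "twist": 0, "grip": -1}, {"tx": 0, "ty": 0, "tz": 1.6, "twist": 0, "grip": -1}]}}

```text
clock: 36.08
tool_pos: [0.4761, -0.0569, 0.0183]
ee_rot: [-3.138, 0.0, 1.586]
contact_force: [-0.5, 0.8, 0.4]
opening: 0.998
```

Emit:
{"fn": "servo_tool", "kwargs": {"increments": [{"tx": 0, "ty": 0, "tz": 0, "twist": 0, "grip": 1}, {"tx": 0, "ty": 0, "tz": 0, "twist": 0, "grip": 1}, {"tx": 0, "ty": 0, "tz": 0, "twist": 0, "grip": 1}, {"tx": 0, "ty": 0, "tz": 0, "twist": 0, "grip": 1}, {"tx": 0, "ty": 0, "tz": 0, "twist": 0, "grip": 1}]}}

```text
clock: 36.7
tool_pos: [0.4774, -0.0559, 0.021]
ee_rot: [3.141, 0.0, 1.588]
contact_force: [-0.1, 0.0, 5.0]
opening: 0.511
```

Emit:
{"fn": "servo_tool", "kwargs": {"increments": [{"tx": 0, "ty": 0, "tz": 0, "twist": 0, "grip": 1}, {"tx": 0, "ty": 0, "tz": 0, "twist": 0, "grip": 1}, {"tx": 0, "ty": 0, "tz": -2, "twist": 0, "grip": 1}, {"tx": 0, "ty": 0, "tz": -4, "twist": 0, "grip": 1}, {"tx": 0, "ty": 0, "tz": -4, "twist": 0, "grip": 1}]}}

```text
clock: 37.33
tool_pos: [0.4768, -0.0558, 0.1207]
ee_rot: [-3.14, -0.0, 1.588]
contact_force: [0.0, 0.3, 0.0]
opening: 0.507
```

Emit:
{"fn": "servo_tool", "kwargs": {"increments": [{"tx": 0, "ty": 0, "tz": 0, "twist": 0, "grip": 1}, {"tx": 0, "ty": 0, "tz": 0, "twist": 0, "grip": 1}, {"tx": 0, "ty": 0, "tz": 0, "twist": 0, "grip": 1}, {"tx": 0, "ty": 0, "tz": 0, "twist": 0, "grip": 1}, {"tx": 0, "ty": 0, "tz": 0, "twist": 0, "grip": 1}]}}

```text
clock: 37.95
tool_pos: [0.4768, -0.0558, 0.1197]
ee_rot: [-3.14, -0.0, 1.588]
contact_force: [-0.7, 0.0, -1.1]
opening: 0.51
```

```bash
python3 -c "
from h import *
weigh()
o=state()
s,_=cartons('top',(150,165,412,280))
cv2.imwrite('pics/t5.png',cv2.resize(s['img'][20:300,140:500,::-1],None,fx=2.1,fy=2.1))
print('lane');plan(.6425,.005,.12,179.3,n=10)
print('tote');plan(.355,-.326,.16,90,n=10)
"
```

```text
mean F [0.21 0.07 0.22] sd [0.51 0.39 0.43]
t 38.25 pos [ 0.4773 -0.0559  0.1205] yaw 90.97 F [-0.05 -0.18 -0.12] open 0.508
lane
-> (0.6425, 0.005, 0.12, 179.3) dyaw 88.3
{"tx": 0.58, "ty": 1.66, "tz": 0.01, "twist": -8.8}
{"tx": 0.32, "ty": 1.73, "tz": 0.01, "twist": -8.8}
{"tx": 0.05, "ty": 1.76, "tz": 0.01, "twist": -8.8}
{"tx": -0.22, "ty": 1.75, "tz": 0.01, "twist": -8.8}
{"tx": -0.49, "ty": 1.69, "tz": 0.01, "twist": -8.8}
{"tx": -0.74, "ty": 1.6, "tz": 0.01, "twist": -8.8}
{"tx": -0.98, "ty": 1.46, "tz": 0.01, "twist": -8.8}
{"tx": -1.19, "ty": 1.3, "tz": 0.01, "twist": -8.8}
{"tx": -1.38, "ty": 1.1, "tz": 0.01, "twist": -8.8}
{"tx": -1.53, "ty": 0.87, "tz": 0.01, "twist": -8.8}
tote
-> (0.355, -0.326, 0.16, 90) dyaw -1.0
{"tx": -2.68, "ty": -1.27, "tz": -0.39, "twist": 0.1}
{"tx": -2.68, "ty": -1.26, "tz": -0.39, "twist": 0.1}
{"tx": -2.68, "ty": -1.26, "tz": -0.39, "twist": 0.1}
{"tx": -2.69, "ty": -1.25, "tz": -0.39, "twist": 0.1}
{"tx": -2.69, "ty": -1.25, "tz": -0.39, "twist": 0.1}
{"tx": -2.69, "ty": -1.25, "tz": -0.39, "twist": 0.1}
{"tx": -2.69, "ty": -1.24, "tz": -0.39, "twist": 0.1}
{"tx": -2.69, "ty": -1.24, "tz": -0.39, "twist": 0.1}
{"tx": -2.7, "ty": -1.23, "tz": -0.39, "twist": 0.1}
{"tx": -2.7, "ty": -1.23, "tz": -0.39, "twist": 0.1}
```

View pics/t5.png

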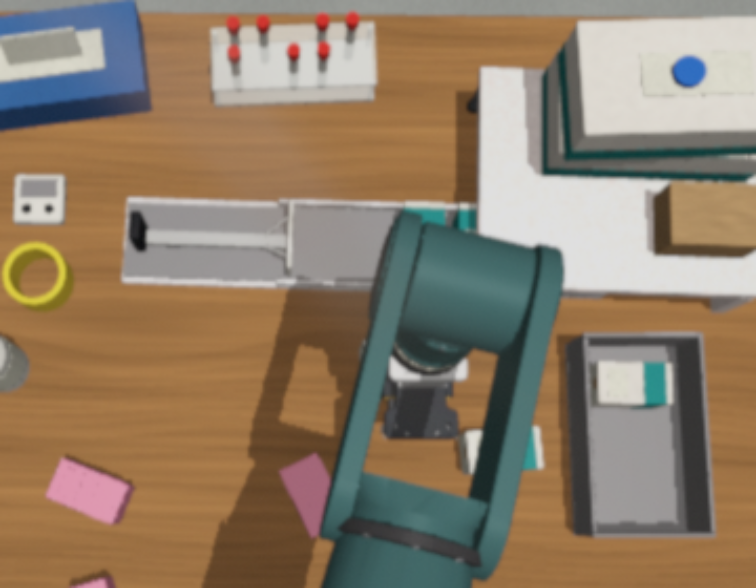

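Carton C is in the tote. Carton D is held and empty (about 0 N), so it goes in the tote too.

Emit:
{"fn": "servo_tool", "kwargs": {"increments": [{"tx": -2.7, "ty": -1.3, "tz": -0.8, "twist": 0.1, "grip": 1}, {"tx": -2.7, "ty": -1.3, "tz": -0.8, "twist": 0.1, "grip": 1}, {"tx": -2.7, "ty": -1.3, "tz": -0.8, "twist": 0.1, "grip": 1}, {"tx": -2.7, "ty": -1.2, "tz": -0.8, "twist": 0.1, "grip": 1}, {"tx": -2.7, "ty": -1.2, "tz": -0.8, "twist": 0.1, "grip": 1}]}}

```text
clock: 38.92
tool_pos: [0.4157, -0.1926, 0.1609]
ee_rot: [3.141, 0.0, 1.579]
contact_force: [0.6, -0.3, -0.4]
opening: 0.508
```

Emit:
{"fn": "servo_tool", "kwargs": {"increments": [{"tx": -2.7, "ty": -1.2, "tz": 0, "twist": 0.1, "grip": 1}, {"tx": -2.7, "ty": -1.2, "tz": 0, "twist": 0.1, "grip": 1}, {"tx": -2.7, "ty": -1.2, "tz": 0, "twist": 0.1, "grip": 1}, {"tx": -2.7, "ty": -1.2, "tz": 0, "twist": 0.1, "grip": 1}, {"tx": -2.7, "ty": -1.2, "tz": 0, "twist": 0.1, "grip": 1}]}}

```text
clock: 39.55
tool_pos: [0.3562, -0.3279, 0.1606]
ee_rot: [3.141, 0.0, 1.57]
contact_force: [-0.4, -0.4, -0.0]
opening: 0.51
```

Emit:
{"fn": "servo_tool", "kwargs": {"increments": [{"tx": 0, "ty": 0, "tz": 0, "twist": 0, "grip": 1}, {"tx": 0, "ty": 0, "tz": 0, "twist": 0, "grip": 1}, {"tx": 0, "ty": 0, "tz": 0, "twist": 0, "grip": 1}, {"tx": 0, "ty": 0, "tz": 0, "twist": 0, "grip": 1}, {"tx": 0, "ty": 0, "tz": 0, "twist": 0, "grip": 1}]}}

```text
clock: 40.17
tool_pos: [0.3569, -0.3266, 0.1606]
ee_rot: [3.141, 0.0, 1.571]
contact_force: [0.9, 0.5, -0.1]
opening: 0.509
```

```bash
python3 -c "
from h import *
weigh(3)
o=state()
plan(.355,-.326,.028,90,n=5)
"
```

```text
mean F [-0.22  0.15  0.28] sd [0.22 0.1  0.27]
t 40.33 pos [ 0.3568 -0.3269  0.1605] yaw 89.98 F [-0.45  0.29  0.6 ] open 0.506
-> (0.355, -0.326, 0.028, 90) dyaw 0.0
{"tx": 0.02, "ty": -0.04, "tz": 2.65, "twist": -0.0}
{"tx": 0.02, "ty": -0.04, "tz": 2.65, "twist": -0.0}
{"tx": 0.02, "ty": -0.04, "tz": 2.65, "twist": -0.0}
{"tx": 0.02, "ty": -0.04, "tz": 2.65, "twist": -0.0}
{"tx": 0.02, "ty": -0.04, "tz": 2.65, "twist": -0.0}
```

Emit:
{"fn": "servo_tool", "kwargs": {"increments": [{"tx": 0, "ty": 0, "tz": 3, "twist": 0, "grip": 1}, {"tx": 0, "ty": 0, "tz": 3.5, "twist": 0, "grip": 1}, {"tx": 0, "ty": 0, "tz": 3.5, "twist": 0, "grip": 1}, {"tx": 0, "ty": 0, "tz": 2, "twist": 0, "grip": 1}, {"tx": 0, "ty": 0, "tz": 1, "twist": 0, "grip": 1}]}}

```text
clock: 40.95
tool_pos: [0.3561, -0.3264, 0.0292]
ee_rot: [-3.14, -0.002, 1.57]
contact_force: [-0.5, 0.4, -0.7]
opening: 0.509
```

Emit:
{"fn": "servo_tool", "kwargs": {"increments": [{"tx": 0, "ty": 0, "tz": 0.3, "twist": 0, "grip": 1}, {"tx": 0, "ty": 0, "tz": 0, "twist": 0, "grip": 1}, {"tx": 0, "ty": 0, "tz": 0, "twist": 0, "grip": -0.25}, {"tx": 0, "ty": 0, "tz": 0, "twist": 0, "grip": -0.25}, {"tx": 0, "ty": 0, "tz": 0, "twist": 0, "grip": -0.25}]}}

```text
clock: 41.58
tool_pos: [0.3569, -0.3273, 0.0279]
ee_rot: [3.141, 0.001, 1.57]
contact_force: [0.2, -0.2, -0.6]
opening: 0.624
```

Emit:
{"fn": "servo_tool", "kwargs": {"increments": [{"tx": 0, "ty": 0, "tz": -3, "twist": 0, "grip": -0.25}, {"tx": 0, "ty": 0, "tz": -5, "twist": 0, "grip": -0.25}, {"tx": 0, "ty": 0, "tz": -5, "twist": 0, "grip": -0.25}, {"tx": 2, "ty": 0, "tz": 0, "twist": 0, "grip": -0.25}, {"tx": 4, "ty": 0, "tz": 0, "twist": 0, "grip": -1}]}}

```text
clock: 42.2
tool_pos: [0.3566, -0.2667, 0.1574]
ee_rot: [3.141, 0.0, 1.568]
contact_force: [0.6, 0.3, 0.4]
opening: 0.698
```

```bash
python3 -c "
from h import *
weigh(2)
o=state()
cartons('top',(300,165,490,280))
plan(.3983,-.1818,.125,95.2)
"
```

```text
mean F [-0.27  1.42  0.18] sd [0.   1.45 0.42]
t 42.3 pos [ 0.3561 -0.2636  0.1564] yaw 90.13 F [-0.27 -0.03  0.6 ] open 0.784
top px 471 259 xy [ 0.341  -0.4027] long axis 135.7 size [ 68. 173.] area 917.5
top px 379 234 xy [ 0.3982 -0.1821] long axis 93.1 size [52. 91.] area 723.0
top px 435 217 xy [ 0.4428 -0.3207] long axis 178.5 size [104. 213.] area 1434.0
-> (0.3983, -0.1818, 0.125, 95.2) dyaw 5.1
{"tx": 1.67, "ty": 0.84, "tz": 0.63, "twist": -1.0}
{"tx": 1.65, "ty": 0.87, "tz": 0.63, "twist": -1.0}
{"tx": 1.63, "ty": 0.9, "tz": 0.63, "twist": -1.0}
{"tx": 1.62, "ty": 0.93, "tz": 0.63, "twist": -1.0}
{"tx": 1.6, "ty": 0.96, "tz": 0.63, "twist": -1.0}
```

Emit:
{"fn": "servo_tool", "kwargs": {"increments": [{"tx": 1.7, "ty": 0.8, "tz": 0.6, "twist": -1, "grip": -1}, {"tx": 1.7, "ty": 0.9, "tz": 0.6, "twist": -1, "grip": -1}, {"tx": 1.6, "ty": 0.9, "tz": 0.6, "twist": -1, "grip": -1}, {"tx": 1.6, "ty": 0.9, "tz": 0.6, "twist": -1, "grip": -1}, {"tx": 1.6, "ty": 1, "tz": 0.6, "twist": -1, "grip": -1}]}}

```text
clock: 42.98
tool_pos: [0.3988, -0.1833, 0.1263]
ee_rot: [-3.14, -0.0, 1.657]
contact_force: [0.3, 0.5, 0.7]
opening: 1.0
```

Emit:
{"fn": "servo_tool", "kwargs": {"increments": [{"tx": 0, "ty": 0, "tz": 0, "twist": 0, "grip": -1}, {"tx": 0, "ty": 0, "tz": 3, "twist": 0, "grip": -1}, {"tx": 0, "ty": 0, "tz": 3, "twist": 0, "grip": -1}, {"tx": 0, "ty": 0, "tz": 3, "twist": 0, "grip": -1}, {"tx": 0, "ty": 0, "tz": 1.6, "twist": 0, "grip": -1}]}}

```text
clock: 43.6
tool_pos: [0.3977, -0.1838, 0.0197]
ee_rot: [-3.139, -0.001, 1.656]
contact_force: [0.2, 0.9, -0.3]
opening: 1.0
```

Emit:
{"fn": "servo_tool", "kwargs": {"increments": [{"tx": 0, "ty": 0, "tz": 0, "twist": 0, "grip": 1}, {"tx": 0, "ty": 0, "tz": 0, "twist": 0, "grip": 1}, {"tx": 0, "ty": 0, "tz": 0, "twist": 0, "grip": 1}, {"tx": 0, "ty": 0, "tz": 0, "twist": 0, "grip": 1}, {"tx": 0, "ty": 0, "tz": 0, "twist": 0, "grip": 1}]}}

```text
clock: 44.22
tool_pos: [0.3991, -0.1836, 0.0219]
ee_rot: [3.141, 0.001, 1.658]
contact_force: [0.6, 0.2, 3.9]
opening: 0.509
```

Emit:
{"fn": "servo_tool", "kwargs": {"increments": [{"tx": 0, "ty": 0, "tz": 0, "twist": 0, "grip": 1}, {"tx": 0, "ty": 0, "tz": 0, "twist": 0, "grip": 1}, {"tx": 0, "ty": 0, "tz": -2, "twist": 0, "grip": 1}, {"tx": 0, "ty": 0, "tz": -4, "twist": 0, "grip": 1}, {"tx": 0, "ty": 0, "tz": -4, "twist": 0, "grip": 1}]}}

```text
clock: 44.85
tool_pos: [0.3985, -0.1831, 0.1218]
ee_rot: [-3.141, -0.001, 1.657]
contact_force: [-0.0, -1.1, 0.4]
opening: 0.511
```

Emit:
{"fn": "servo_tool", "kwargs": {"increments": [{"tx": 0, "ty": 0, "tz": 0, "twist": 0, "grip": 1}, {"tx": 0, "ty": 0, "tz": 0, "twist": 0, "grip": 1}, {"tx": 0, "ty": 0, "tz": 0, "twist": 0, "grip": 1}, {"tx": 0, "ty": 0, "tz": 0, "twist": 0, "grip": 1}, {"tx": 0, "ty": 0, "tz": 0, "twist": 0, "grip": 1}]}}

```text
clock: 45.48
tool_pos: [0.3986, -0.1833, 0.1207]
ee_rot: [-3.14, -0.001, 1.657]
contact_force: [-0.3, 0.4, -0.2]
opening: 0.512
```

```bash
python3 -c "
from h import *
weigh()
o=state()
print('lane');plan(.6425,.0,.12,179.3,n=10)
print('tote');plan(.415,-.326,.16,90,n=10)
"
```

```text
mean F [-0.24 -0.16 -0.41] sd [0.23 0.36 0.52]
t 45.77 pos [ 0.3989 -0.1835  0.1215] yaw 94.96 F [-0.05 -0.53 -1.  ] open 0.516
lane
-> (0.6425, 0.0, 0.12, 179.3) dyaw 84.3
{"tx": 1.62, "ty": 2.59, "tz": 0.02, "twist": -8.4}
{"tx": 1.22, "ty": 2.79, "tz": 0.02, "twist": -8.4}
{"tx": 0.8, "ty": 2.94, "tz": 0.02, "twist": -8.4}
{"tx": 0.36, "ty": 3.03, "tz": 0.02, "twist": -8.4}
{"tx": -0.09, "ty": 3.05, "tz": 0.02, "twist": -8.4}
{"tx": -0.54, "ty": 3.0, "tz": 0.02, "twist": -8.4}
{"tx": -0.97, "ty": 2.89, "tz": 0.02, "twist": -8.4}
{"tx": -1.38, "ty": 2.72, "tz": 0.02, "twist": -8.4}
{"tx": -1.77, "ty": 2.48, "tz": 0.02, "twist": -8.4}
{"tx": -2.11, "ty": 2.2, "tz": 0.02, "twist": -8.4}
tote
-> (0.415, -0.326, 0.16, 90) dyaw -5.0
{"tx": -1.43, "ty": 0.04, "tz": -0.38, "twist": 0.5}
{"tx": -1.43, "ty": 0.05, "tz": -0.38, "twist": 0.5}
{"tx": -1.43, "ty": 0.06, "tz": -0.38, "twist": 0.5}
{"tx": -1.43, "ty": 0.07, "tz": -0.38, "twist": 0.5}
{"tx": -1.43, "ty": 0.09, "tz": -0.38, "twist": 0.5}
{"tx": -1.43, "ty": 0.1, "tz": -0.38, "twist": 0.5}
{"tx": -1.43, "ty": 0.11, "tz": -0.38, "twist": 0.5}
{"tx": -1.43, "ty": 0.12, "tz": -0.38, "twist": 0.5}
{"tx": -1.43, "ty": 0.14, "tz": -0.38, "twist": 0.5}
{"tx": -1.43, "ty": 0.15, "tz": -0.38, "twist": 0.5}
```

Carton E is empty too (about 0.4 N), so there are three empties and two fulls. The gap left in the middle of the tote (69 mm) is too tight for the fingers, so E will go on top of C, which the task allows.

```bash
python3 -c "
from h import *
plan(.4738,-.3262,.1815,90,n=5)
s=bot.snapshot('top')
c=ray(s,434,0,0)
"
```

```text
-> (0.4738, -0.3262, 0.1815, 90) dyaw -5.0
{"tx": -2.97, "ty": 1.24, "tz": -1.2, "twist": 1.0}
{"tx": -2.95, "ty": 1.3, "tz": -1.2, "twist": 1.0}
{"tx": -2.93, "ty": 1.35, "tz": -1.2, "twist": 1.0}
{"tx": -2.9, "ty": 1.4, "tz": -1.2, "twist": 1.0}
{"tx": -2.88, "ty": 1.45, "tz": -1.2, "twist": 1.0}
```

Emit:
{"fn": "servo_tool", "kwargs": {"increments": [{"tx": -2.9, "ty": 1.2, "tz": -3, "twist": 1, "grip": 1}, {"tx": -2.9, "ty": 1.3, "tz": -3, "twist": 1, "grip": 1}, {"tx": -2.9, "ty": 1.4, "tz": 0, "twist": 1, "grip": 1}, {"tx": -2.9, "ty": 1.4, "tz": 0, "twist": 1, "grip": 1}, {"tx": -2.9, "ty": 1.4, "tz": 0, "twist": 1, "grip": 1}]}}

```text
clock: 46.45
tool_pos: [0.4738, -0.3258, 0.1815]
ee_rot: [3.141, 0.0, 1.57]
contact_force: [0.1, 0.5, -0.9]
opening: 0.514
```

Emit:
{"fn": "servo_tool", "kwargs": {"increments": [{"tx": 0, "ty": 0, "tz": 0, "twist": 0, "grip": 1}, {"tx": 0, "ty": 0, "tz": 0, "twist": 0, "grip": 1}, {"tx": 0, "ty": 0, "tz": 3, "twist": 0, "grip": 1}, {"tx": 0, "ty": 0, "tz": 3, "twist": 0, "grip": 1}, {"tx": 0, "ty": 0, "tz": 2, "twist": 0, "grip": 1}]}}

```text
clock: 47.08
tool_pos: [0.4724, -0.3231, 0.1003]
ee_rot: [-3.14, -0.001, 1.571]
contact_force: [-0.1, -0.6, -0.3]
opening: 0.51
```

```bash
python3 -c "
from h import *
weigh(3)
o=state()
plan(.4738,-.3262,.0765,90,n=5)
"
```

```text
mean F [ 0.2   0.9  -0.78] sd [0.71 0.54 0.42]
t 47.23 pos [ 0.4724 -0.3233  0.1007] yaw 90.02 F [ 0.9   0.2  -0.98] open 0.511
-> (0.4738, -0.3262, 0.0765, 90) dyaw -0.0
{"tx": -0.06, "ty": 0.03, "tz": 0.48, "twist": 0.0}
{"tx": -0.06, "ty": 0.03, "tz": 0.48, "twist": 0.0}
{"tx": -0.06, "ty": 0.03, "tz": 0.48, "twist": 0.0}
{"tx": -0.06, "ty": 0.03, "tz": 0.48, "twist": 0.0}
{"tx": -0.06, "ty": 0.03, "tz": 0.48, "twist": 0.0}
```

Emit:
{"fn": "servo_tool", "kwargs": {"increments": [{"tx": -0.3, "ty": 0.1, "tz": 0.8, "twist": 0, "grip": 1}, {"tx": 0, "ty": 0, "tz": 0.8, "twist": 0, "grip": 1}, {"tx": 0, "ty": 0, "tz": 0.5, "twist": 0, "grip": 1}, {"tx": 0, "ty": 0, "tz": 0.3, "twist": 0, "grip": 1}, {"tx": 0, "ty": 0, "tz": 0, "twist": 0, "grip": 1}]}}

```text
clock: 47.85
tool_pos: [0.4742, -0.3278, 0.0772]
ee_rot: [-3.141, -0.0, 1.57]
contact_force: [0.4, 0.8, -0.0]
opening: 0.506
```

```bash
python3 -c "
from h import *
weigh(3)
o=state()
"
```

```text
mean F [-0.1  -0.15 -0.21] sd [0.64 0.32 0.38]
t 48.0 pos [ 0.4745 -0.328   0.0778] yaw 89.96 F [-1.   -0.07 -0.73] open 0.513
```

Emit:
{"fn": "servo_tool", "kwargs": {"increments": [{"tx": 0, "ty": 0, "tz": 0.2, "twist": 0, "grip": 1}, {"tx": 0, "ty": 0, "tz": 0.1, "twist": 0, "grip": 1}, {"tx": 0, "ty": 0, "tz": 0, "twist": 0, "grip": -0.25}, {"tx": 0, "ty": 0, "tz": 0, "twist": 0, "grip": -0.25}, {"tx": 0, "ty": 0, "tz": 0, "twist": 0, "grip": -0.25}]}}

```text
clock: 48.62
tool_pos: [0.4742, -0.3279, 0.0744]
ee_rot: [-3.141, -0.0, 1.57]
contact_force: [0.1, -0.1, 0.5]
opening: 0.626
```

Emit:
{"fn": "servo_tool", "kwargs": {"increments": [{"tx": 0, "ty": 0, "tz": -2, "twist": 0, "grip": -0.25}, {"tx": 0, "ty": 0, "tz": -4, "twist": 0, "grip": -0.25}, {"tx": 0, "ty": 0, "tz": -4, "twist": 0, "grip": -0.25}, {"tx": 4, "ty": 0, "tz": -2, "twist": 0, "grip": -0.25}, {"tx": 5, "ty": 0, "tz": 0, "twist": 0, "grip": -0.25}]}}

```text
clock: 49.25
tool_pos: [0.4754, -0.2382, 0.1971]
ee_rot: [3.137, 0.003, 1.568]
contact_force: [0.1, 0.8, 0.1]
opening: 0.621
```

Emit:
{"fn": "servo_tool", "kwargs": {"increments": [{"tx": 5, "ty": 0, "tz": 0, "twist": 0, "grip": -0.25}, {"tx": 5, "ty": 0, "tz": 0, "twist": 0, "grip": -0.25}, {"tx": 5, "ty": 0, "tz": 0, "twist": 0, "grip": -0.25}, {"tx": 5, "ty": 2, "tz": 0, "twist": 0, "grip": -0.25}, {"tx": 5, "ty": 3, "tz": 0, "twist": 0, "grip": -0.25}]}}

```text
clock: 49.88
tool_pos: [0.5246, 0.0136, 0.1951]
ee_rot: [3.14, 0.001, 1.57]
contact_force: [0.0, -0.8, 0.2]
opening: 0.629
```

```bash
python3 -c "
from h import *
o=state()
s=bot.snapshot('top');cv2.imwrite('pics/t6.png',cv2.resize(s['img'][20:300,140:500,::-1],None,fx=2.1,fy=2.1))
g=cv2.cvtColor(s['img'],cv2.COLOR_RGB2GRAY)[100:165,190:225];m=(g<70).astype(np.uint8)
for k in cv2.findContours(m,0,2)[0]:
    if cv2.contourArea(k)>15: r=cv2.boundingRect(k);print(r[0]+190,r[1]+100,r[2:],ray(s,r[0]+190+r[2]/2-.5,r[1]+100+r[3]/2-.5,.06))
plan(.6475,.2515,.16,89.2,n=10)
"
```

```text
t 49.88 pos [0.5246 0.0136 0.1951] yaw 89.94 F [ 0.02 -0.81  0.22] open 0.629
202 121 (8, 18) [0.64526553 0.24900032 0.06      ]
-> (0.6475, 0.2515, 0.16, 89.2) dyaw -1.1
{"tx": 2.31, "ty": 1.21, "tz": 0.34, "twist": 0.1}
{"tx": 2.31, "ty": 1.21, "tz": 0.34, "twist": 0.1}
{"tx": 2.31, "ty": 1.2, "tz": 0.34, "twist": 0.1}
{"tx": 2.32, "ty": 1.2, "tz": 0.34, "twist": 0.1}
{"tx": 2.32, "ty": 1.2, "tz": 0.34, "twist": 0.1}
{"tx": 2.32, "ty": 1.19, "tz": 0.34, "twist": 0.1}
{"tx": 2.32, "ty": 1.19, "tz": 0.34, "twist": 0.1}
{"tx": 2.33, "ty": 1.18, "tz": 0.34, "twist": 0.1}
{"tx": 2.33, "ty": 1.18, "tz": 0.34, "twist": 0.1}
{"tx": 2.33, "ty": 1.17, "tz": 0.34, "twist": 0.1}
```

View pics/t6.png

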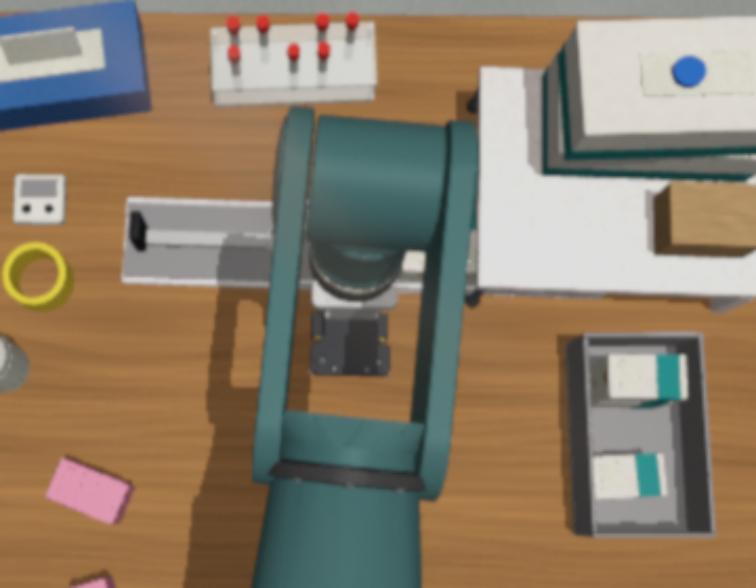

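The tote holds C with E on top of it, and D. Now for the handle, to push the follower in.

Emit:
{"fn": "servo_tool", "kwargs": {"increments": [{"tx": 4.6, "ty": 2.4, "tz": 0.7, "twist": 0.2, "grip": -0.5}, {"tx": 4.6, "ty": 2.4, "tz": 0.7, "twist": 0.2, "grip": -0.5}, {"tx": 4.6, "ty": 2.4, "tz": 0.7, "twist": 0.2, "grip": -0.5}, {"tx": 4.7, "ty": 2.4, "tz": 0.7, "twist": 0.2, "grip": -0.5}, {"tx": 4.7, "ty": 2.4, "tz": 0.7, "twist": 0.2, "grip": -0.5}]}}

```text
clock: 50.55
tool_pos: [0.6469, 0.2444, 0.159]
ee_rot: [3.142, 0.0, 1.553]
contact_force: [1.3, 1.1, 0.2]
opening: 0.747
```

Emit:
{"fn": "servo_tool", "kwargs": {"increments": [{"tx": 0, "ty": 0, "tz": 0, "twist": 0, "grip": -0.5}, {"tx": 0, "ty": 0, "tz": 0, "twist": 0, "grip": -0.5}, {"tx": 0, "ty": 0, "tz": 0, "twist": 0, "grip": -0.5}, {"tx": 0, "ty": 0, "tz": 2, "twist": 0, "grip": -0.5}, {"tx": 0, "ty": 0, "tz": 2, "twist": 0, "grip": -0.5}]}}

```text
clock: 51.18
tool_pos: [0.6459, 0.2423, 0.1183]
ee_rot: [-3.142, 0.0, 1.552]
contact_force: [-0.1, -0.1, 0.0]
opening: 0.75
```

```bash
python3 -c "
from h import *
weigh(2)
state()
plan(.648,.2510,.0385,89.2,n=5)
"
```

```text
mean F [-0.29  0.1  -0.66] sd [0.49 0.08 0.18]
t 51.27 pos [0.6438 0.242  0.1143] yaw 88.93 F [ 0.2   0.01 -0.48] open 0.753
-> (0.648, 0.251, 0.0385, 89.2) dyaw 0.3
{"tx": 0.18, "ty": 0.08, "tz": 1.52, "twist": -0.1}
{"tx": 0.18, "ty": 0.08, "tz": 1.52, "twist": -0.1}
{"tx": 0.18, "ty": 0.08, "tz": 1.52, "twist": -0.1}
{"tx": 0.18, "ty": 0.08, "tz": 1.52, "twist": -0.1}
{"tx": 0.18, "ty": 0.08, "tz": 1.52, "twist": -0.1}
```

Emit:
{"fn": "servo_tool", "kwargs": {"increments": [{"tx": 0.9, "ty": 0.4, "tz": 1, "twist": 0, "grip": -0.5}, {"tx": 0, "ty": 0, "tz": 2, "twist": 0, "grip": -0.5}, {"tx": 0, "ty": 0, "tz": 2, "twist": 0, "grip": -0.5}, {"tx": 0, "ty": 0, "tz": 2, "twist": 0, "grip": -0.5}, {"tx": 0, "ty": 0, "tz": 0.6, "twist": 0, "grip": -0.5}]}}

```text
clock: 51.9
tool_pos: [0.6489, 0.2516, 0.0403]
ee_rot: [-3.137, 0.002, 1.553]
contact_force: [-0.6, 0.3, 0.7]
opening: 0.752
```

Emit:
{"fn": "servo_tool", "kwargs": {"increments": [{"tx": 0, "ty": 0, "tz": 0, "twist": 0, "grip": 1}, {"tx": 0, "ty": 0, "tz": 0, "twist": 0, "grip": 1}, {"tx": 0, "ty": 0, "tz": 0, "twist": 0, "grip": 1}, {"tx": 0, "ty": 0, "tz": 0, "twist": 0, "grip": 1}, {"tx": 0, "ty": 0, "tz": 0, "twist": 0, "grip": 1}], "newtons": 20}}

```text
clock: 52.52
tool_pos: [0.6492, 0.2523, 0.0444]
ee_rot: [-3.139, 0.0, 1.553]
contact_force: [-4.3, -0.5, 3.5]
opening: 0.384
```

Emit:
{"fn": "servo_tool", "kwargs": {"increments": [{"tx": 0, "ty": 0, "tz": 0, "twist": 0, "grip": 1}, {"tx": 0, "ty": 0, "tz": 0, "twist": 0, "grip": 1}, {"tx": 0, "ty": 0, "tz": 0, "twist": 0, "grip": 1}, {"tx": 0, "ty": 0, "tz": 0, "twist": 0, "grip": 1}, {"tx": 0, "ty": 0, "tz": 0, "twist": 0, "grip": 1}]}}

```text
clock: 53.15
tool_pos: [0.6492, 0.2523, 0.0444]
ee_rot: [-3.139, 0.0, 1.553]
contact_force: [-5.3, -1.0, 4.4]
opening: 0.382
```

```bash
python3 -c "
from h import *
weigh(2)
state()
"
```

```text
mean F [-4.95 -0.01  4.51] sd [0.01 0.16 0.06]
t 53.25 pos [0.6492 0.2523 0.0444] yaw 88.98 F [-4.95 -0.17  4.57] open 0.382
```

Emit:
{"fn": "servo_tool", "kwargs": {"increments": [{"tx": -1.5, "ty": -0.2, "tz": 0, "twist": 0, "grip": 1}, {"tx": -3, "ty": 0, "tz": 0, "twist": 0, "grip": 1}, {"tx": -3, "ty": 0, "tz": 0, "twist": 0, "grip": 1}, {"tx": -3, "ty": 0, "tz": 0, "twist": 0, "grip": 1}, {"tx": -2, "ty": 0, "tz": 0, "twist": 0, "grip": 1}]}}

```text
clock: 53.88
tool_pos: [0.6467, 0.1259, 0.0444]
ee_rot: [3.14, -0.001, 1.552]
contact_force: [0.5, 3.1, 3.6]
opening: 0.38
```

Emit:
{"fn": "servo_tool", "kwargs": {"increments": [{"tx": -1.5, "ty": 0, "tz": 0, "twist": 0, "grip": 1}, {"tx": -1.5, "ty": 0, "tz": 0, "twist": 0, "grip": 1}, {"tx": -1.5, "ty": 0, "tz": 0, "twist": 0, "grip": 1}, {"tx": -1.5, "ty": 0, "tz": 0, "twist": 0, "grip": 1}, {"tx": -1.5, "ty": 0, "tz": 0, "twist": 0, "grip": 1}]}}

```text
clock: 54.5
tool_pos: [0.6454, 0.0532, 0.0444]
ee_rot: [3.14, -0.002, 1.554]
contact_force: [0.5, 6.0, 5.4]
opening: 0.383
```

```bash
python3 -c "
from h import *
state()
s=bot.snapshot('scene');cv2.imwrite('pics/s7.png',cv2.resize(s['img'][130:330,80:340,::-1],None,fx=3,fy=3))
"
```

```text
t 54.5 pos [0.6454 0.0532 0.0444] yaw 89.03 F [0.52 6.01 5.39] open 0.383
```

View pics/s7.png

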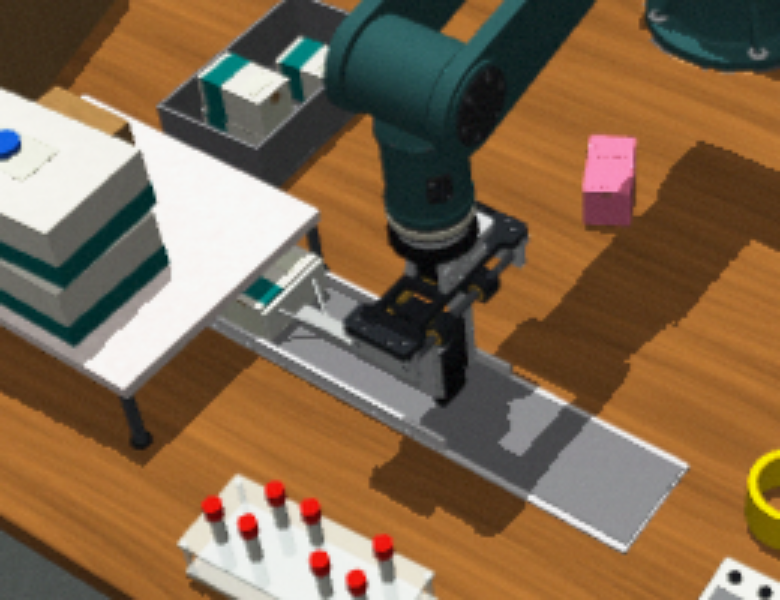

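The follower is pushing the row squarely under the riser. I'll continue, slower towards the end.

Emit:
{"fn": "servo_tool", "kwargs": {"increments": [{"tx": -1, "ty": 0, "tz": 0, "twist": 0, "grip": 1}, {"tx": -1, "ty": 0, "tz": 0, "twist": 0, "grip": 1}, {"tx": -1, "ty": 0, "tz": 0, "twist": 0, "grip": 1}, {"tx": -1, "ty": 0, "tz": 0, "twist": 0, "grip": 1}, {"tx": -0.8, "ty": 0, "tz": 0, "twist": 0, "grip": 1}]}}

```text
clock: 55.18
tool_pos: [0.6445, 0.0048, 0.0443]
ee_rot: [3.14, -0.001, 1.553]
contact_force: [0.1, 5.0, 5.5]
opening: 0.385
```

Emit:
{"fn": "servo_tool", "kwargs": {"increments": [{"tx": -0.3, "ty": 0, "tz": 0, "twist": 0, "grip": 1}, {"tx": -0.3, "ty": 0, "tz": 0, "twist": 0, "grip": 1}, {"tx": -0.2, "ty": 0, "tz": 0, "twist": 0, "grip": 1}, {"tx": -0.2, "ty": 0, "tz": 0, "twist": 0, "grip": 1}, {"tx": -0.2, "ty": 0, "tz": 0, "twist": 0, "grip": 1}]}}

```text
clock: 55.8
tool_pos: [0.6442, -0.0069, 0.0443]
ee_rot: [3.14, -0.001, 1.554]
contact_force: [-0.7, 4.8, 5.8]
opening: 0.381
```

```bash
python3 -c "
from h import *
state()
"
```

```text
t 55.8 pos [ 0.6442 -0.0069  0.0443] yaw 89.01 F [-0.69  4.76  5.76] open 0.381
```

Emit:
{"fn": "servo_tool", "kwargs": {"increments": [{"tx": -0.1, "ty": 0, "tz": 0, "twist": 0, "grip": 1}, {"tx": -0.1, "ty": 0, "tz": 0, "twist": 0, "grip": 1}, {"tx": -0.1, "ty": 0, "tz": 0, "twist": 0, "grip": 1}, {"tx": -0.1, "ty": 0, "tz": 0, "twist": 0, "grip": 1}, {"tx": -0.1, "ty": 0, "tz": 0, "twist": 0, "grip": 1}]}}

```text
clock: 56.42
tool_pos: [0.6441, -0.0119, 0.0444]
ee_rot: [3.14, -0.001, 1.554]
contact_force: [-0.5, 4.3, 6.0]
opening: 0.385
```

Emit:
{"fn": "servo_tool", "kwargs": {"increments": [{"tx": -0.1, "ty": 0, "tz": 0, "twist": 0, "grip": 1}, {"tx": -0.1, "ty": 0, "tz": 0, "twist": 0, "grip": 1}, {"tx": -0.1, "ty": 0, "tz": 0, "twist": 0, "grip": 1}, {"tx": 0, "ty": 0, "tz": 0, "twist": 0, "grip": 1}, {"tx": 0, "ty": 0, "tz": 0, "twist": 0, "grip": 1}]}}

```text
clock: 57.05
tool_pos: [0.6441, -0.0151, 0.0444]
ee_rot: [3.14, -0.001, 1.554]
contact_force: [-0.7, 4.0, 5.8]
opening: 0.379
```

```bash
python3 -c "
from h import *
state()
"
```

```text
t 57.05 pos [ 0.6441 -0.0151  0.0444] yaw 89.01 F [-0.7   3.99  5.76] open 0.379
```

Emit:
{"fn": "servo_tool", "kwargs": {"increments": [{"tx": -0.1, "ty": 0, "tz": 0, "twist": 0, "grip": 1}, {"tx": -0.1, "ty": 0, "tz": 0, "twist": 0, "grip": 1}, {"tx": -0.1, "ty": 0, "tz": 0, "twist": 0, "grip": 1}, {"tx": 0, "ty": 0, "tz": 0, "twist": 0, "grip": 1}, {"tx": 0, "ty": 0, "tz": 0, "twist": 0, "grip": 1}]}}

```text
clock: 57.68
tool_pos: [0.644, -0.0181, 0.0443]
ee_rot: [3.14, -0.001, 1.554]
contact_force: [-0.6, 3.3, 4.9]
opening: 0.381
```

Emit:
{"fn": "servo_tool", "kwargs": {"increments": [{"tx": -0.1, "ty": 0, "tz": 0, "twist": 0, "grip": 1}, {"tx": -0.1, "ty": 0, "tz": 0, "twist": 0, "grip": 1}, {"tx": 0, "ty": 0, "tz": 0, "twist": 0, "grip": 1}, {"tx": 0, "ty": 0, "tz": 0, "twist": 0, "grip": 1}, {"tx": 0, "ty": 0, "tz": 0, "twist": 0, "grip": 1}]}}

```text
clock: 58.3
tool_pos: [0.644, -0.0189, 0.0443]
ee_rot: [3.14, -0.003, 1.554]
contact_force: [0.3, 6.9, 5.6]
opening: 0.382
```

Emit:
{"fn": "servo_tool", "kwargs": {"increments": [{"tx": -0.1, "ty": 0, "tz": 0, "twist": 0, "grip": 1}, {"tx": 0, "ty": 0, "tz": 0, "twist": 0, "grip": 1}, {"tx": 0, "ty": 0, "tz": 0, "twist": 0, "grip": 1}, {"tx": 0, "ty": 0, "tz": 0, "twist": 0, "grip": 1}, {"tx": 0, "ty": 0, "tz": 0, "twist": 0, "grip": 1}]}}

```text
clock: 58.92
tool_pos: [0.644, -0.019, 0.0444]
ee_rot: [3.14, -0.004, 1.554]
contact_force: [-0.8, 9.4, 5.6]
opening: 0.381
```

Seated: the handle has stopped at y = -0.019 and the force is rising. I'll release and withdraw straight up.

Emit:
{"fn": "servo_tool", "kwargs": {"increments": [{"tx": 0, "ty": 0, "tz": 0, "twist": 0, "grip": -0.5}, {"tx": 0, "ty": 0, "tz": 0, "twist": 0, "grip": -0.5}, {"tx": 0, "ty": 0, "tz": 0, "twist": 0, "grip": -0.5}, {"tx": 0, "ty": 0, "tz": 0, "twist": 0, "grip": -0.5}, {"tx": 0, "ty": 0, "tz": 0, "twist": 0, "grip": -0.5}]}}

```text
clock: 59.55
tool_pos: [0.6434, -0.0221, 0.0433]
ee_rot: [-3.141, 0.0, 1.552]
contact_force: [-0.2, -0.7, -0.5]
opening: 0.752
```

Emit:
{"fn": "servo_tool", "kwargs": {"increments": [{"tx": 0, "ty": 0, "tz": -2, "twist": 0, "grip": -0.5}, {"tx": 0, "ty": 0, "tz": -4, "twist": 0, "grip": -0.5}, {"tx": 0, "ty": 0, "tz": -5, "twist": 0, "grip": -0.5}, {"tx": 0, "ty": 0, "tz": -5, "twist": 0, "grip": -0.5}, {"tx": 0, "ty": -3, "tz": -2, "twist": 0, "grip": -0.5}]}}

```text
clock: 60.18
tool_pos: [0.6156, -0.0215, 0.2294]
ee_rot: [3.133, 0.001, 1.553]
contact_force: [0.5, 0.4, -0.6]
opening: 0.748
```

Emit:
{"fn": "servo_tool", "kwargs": {"increments": [{"tx": 0, "ty": -6, "tz": 0, "twist": 0, "grip": -0.5}, {"tx": 0, "ty": -6, "tz": 0, "twist": 0, "grip": -0.5}, {"tx": 0, "ty": -6, "tz": 0, "twist": 0, "grip": -0.5}, {"tx": 0, "ty": -5, "tz": 0, "twist": 0, "grip": -0.5}, {"tx": 0, "ty": 0, "tz": 0, "twist": 0, "grip": -0.5}]}}

```text
clock: 60.8
tool_pos: [0.3816, -0.0169, 0.2256]
ee_rot: [3.137, 0.001, 1.552]
contact_force: [0.7, -0.2, -0.1]
opening: 0.749
```

```bash
python3 -c "
from h import *
state()
s=bot.snapshot('top');a=cv2.resize(s['img'][20:300,80:500,::-1],None,fx=1.85,fy=1.85);cv2.imwrite('pics/t8.png',a)
g=cv2.cvtColor(s['img'],cv2.COLOR_RGB2GRAY)[110:160,280:340];m=(g<70).astype(np.uint8)
for k in cv2.findContours(m,0,2)[0]:
    if cv2.contourArea(k)>15: r=cv2.boundingRect(k);print(r[0]+280,r[1]+110,r[2:],ray(s,r[0]+280+r[2]/2-.5,r[1]+110+r[3]/2-.5,.06))
s=bot.snapshot('scene');cv2.imwrite('pics/s8.png',cv2.resize(s['img'][130:330,80:340,::-1],None,fx=3,fy=3))
"
```

```text
t 60.8 pos [ 0.3816 -0.0169  0.2256] yaw 88.94 F [ 0.65 -0.22 -0.1 ] open 0.749
311 125 (5, 8) [ 0.651534   -0.01590222  0.06      ]
```

View pics/t8.png

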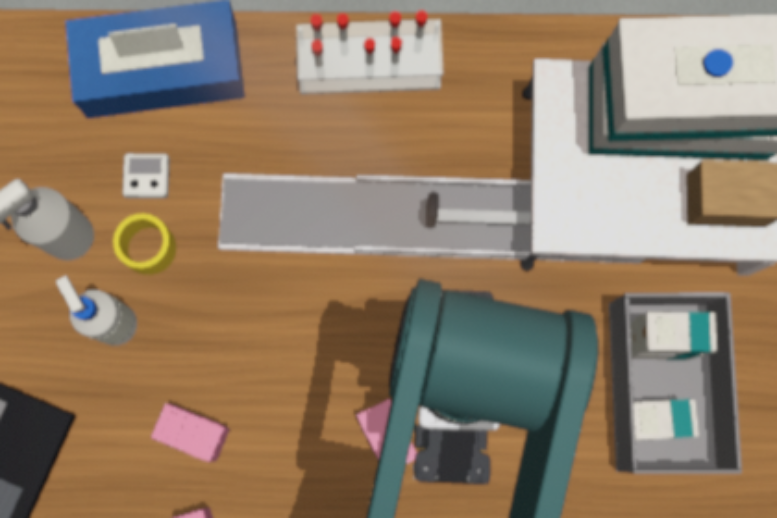

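View pics/s8.png

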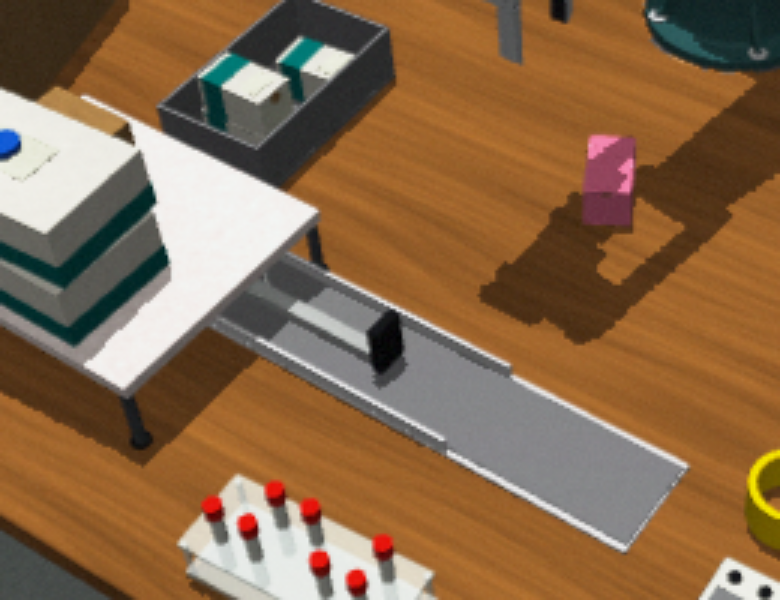

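The final views show the follower about 96 mm from the backstop, which is two carton widths. The three empties are lying stably in the tote and the other things have not moved. Handing in.

```bash
python3 -c "
from plant import bot
bot.close_job(); print(bot.get_obs()['clock'])"
```

```text
the job is handed in; nothing more can be done
the job is handed in; nothing more can be done
```

The job is done and handed in at about 61 s of robot time. Five cartons were present, and I weighed each one in the grip:

| Cartons | Measured weight | Where they are now |
|---|---|---|
| 2 full | about 2.1 N and 2.4 N | Crosswise in the lane, under the riser |
| 3 empty | within 0.5 N of zero | In the grey tote: two on its floor, one lying on top of another |

**Follower:** I drew it back to load the lane, then slid it in until the handle stopped moving. The push force rose from about 3 to 9 N at that point, so the row was seated without a hard squeeze. I then let go and moved the arm clear.

**Checks:**
- **Row:** by the gripper's position the paddle stands about 96 mm from the estimated backstop, which matches two 48 mm cartons with no gap. The backstop is known only to a few millimetres and the seated cartons are hidden by the riser, so "no gaps" rests on that distance and the force rise, not on a picture.
- **Handle position:** the last image put the handle about 3 mm off the position I felt, which is within what the image can resolve.
- **Lane contact:** the first carton touched the lane's side rail on the way in, at about 5 N. I lifted and re-centred it before letting go.
- **Everything else:** the tote cartons looked stable in the last pictures. The other desk items and the pink look-alikes in view looked undisturbed; part of one was behind the arm in the top view.

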